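# Clamp a laptop cooler in the bench screw clamp

### The job

Pick the copper-and-aluminium laptop cooler up off the mat by its fins, lay it flat on the seat of the blue screw clamp with the copper plate pushed home against the stop under the screw, and then turn the orange T-handle clockwise until rising resistance shows that the plate is firmly clamped, about 55 newtons. Do not overtighten it, let go of the handle, and leave everything else on the bench alone.

Things in the scene. Friction and masses are not known exactly. Their poses are not given: they have to be found in the camera images.
- clamp: Blue screw clamp bolted to the bench. Origin on the bench under the vertical screw axis; z up, -x is the open mouth, y across. Dark base 12 mm thick, 92 mm wide, from x -165 to +80 mm. Blue overhead arm 36 mm wide, x -16 to +77 mm, z 70 to 92 mm; column x +47 to +77 mm. Black sprung foot on the screw, 24 mm across, its underside at z 33.5 mm at the start.
- mouth (a point): Middle of the mouth of the clamp's grey seat, 46 mm before the screw axis, 18 mm above the bench; axes as the clamp's. The seat is a 26 mm wide tongue (89 mm long, before this point, with a ramp at its tip) and then a 78 mm wide land under the screw, all level. It is shimmed differently each time: its top is 18 to 21.5 mm above the bench and is not measured. The foot starts 4 to 7.5 mm above the seated plate.
- stop (a point): Middle of the front face of the seat's black stop, 22 mm behind the screw axis, 21 mm above the bench; axes as the clamp's. The stop and the two black side guides stand 6 mm above the seat. The guides are 51 mm apart from this face to 22 mm before the screw axis, then flare out to about 68 mm apart at the mouth.
- handle_grip (a point): Middle of the T-handle's orange bar, on the screw axis, 131 mm above the bench at the start, half-way up the bar, free space round it. Bar 60 mm long, 10 mm wide, 14 mm high. Its x axis points across the bar (the 10 mm way), its y axis along it; at the start parallel to the clamp's y. The bar sits on a rubber hub that winds up 0.1 rad per 0.3 N m and springs back when let go.
- handle (a joint): Screw angle, rad: 0 at the start, grows clockwise seen from above, to 5.6. Lowers foot and handle 2.5 mm per rad; stays where left. Turning it free takes 0.3 N m. When the foot presses the plate (angle differs each time) its rubber yields 1 mm per 24 N and each 10 N adds 0.025 N m: firm is 55 N, felt as 0.44 N m; under 30 N (0.375) is loose, over 90 N (0.525) overtight.
- cooler: The laptop cooler, 0.25 kg, lying flat on the black mat (mat top 3 mm above the bench): a grey aluminium fin stack, two flat copper heat pipes and a square copper cold plate in one line, with one flat underside. Origin on the underside; x points from the fin stack to the cold plate. Length 145 mm.
- fins (a point): Centre of the cooler's fin stack, half-way up: 46 mm long (x), 36 mm wide (y), 30 mm high. The place to grip, across its 36 mm width. Axes as the cooler's; the plate's centre lies 100 mm ahead along x and 11 mm lower.
- plate (a point): Centre of the cooler's copper cold plate, half-way up: 44 x 44 mm, 8 mm thick. Axes as the cooler's. Home means its front edge against the clamp's stop, so that this centre lies on the screw axis.
- driver_red: Bystander, to be left alone: screwdriver with red handle. Origin at its underside.
- driver_yellow: Bystander, to be left alone: screwdriver with yellow handle. Origin at its underside.
- drive: Bystander, to be left alone: dark flat storage drive, 100 x 70 x 7 mm. Origin at its underside.
- fan: Bystander, to be left alone: black square blower fan, 70 x 70 x 12 mm. Origin at its underside.
- tray: Bystander, to be left alone: open steel screw tray, 100 x 150 x 22 mm. Origin at its underside.
- spray: Bystander, to be left alone: white bottle with red cap, 48 mm across, 130 mm high. Origin at its underside.
- tweezers: Bystander, to be left alone: steel tweezers, 120 mm long. Origin at its underside.

How it is judged:
By the outcome, as a careful person would: the job done as asked, in the order asked, and still so for the second after the job is handed in, with the robot touching nothing.
It also fails if it takes over 72 s, if anything falls off the work surface, if the arm or the gripper's body presses on something with over 40 N, if the wrist force passes 120 N, or if a joint passes its speed limit or range.

### The arm

A 6-joint arm with a two-finger parallel gripper is mounted at the origin on the work surface. World frame = base frame: x ahead of the robot, y to its left, z up, the work surface at z = 0. Lengths are in m, angles in rad, forces in N, time in s.
With the tool pointing down it reaches from about 0.375 to 0.975 m from the base axis. Payload 3.8 kg.
Tool frame: the origin (TCP) lies on the centre line of the jaws, within the pads' length; the fingertips stand 14 mm ahead of it and the grasp point (between the pads) lies 5 mm behind it; z points along the fingers, x is the direction in which the jaws open and shut, and the axes are right-handed (so a half turn about z gives the same grasp; the last joint's range is limited). The gripper opens to 85 mm and grips with 20 to 120 N. Pads are 22 mm wide; open, the fingers measure 114 mm over their backs; the gripper's body (76 mm by 85 mm) begins 54 mm behind the grasp point. The pads swing forward as they close: fully open they stand 13 mm farther back than shut.
Start: joints at [-1.191, 0.264, 1.604, -0, 1.274, -0.037], TCP at [0.273, -0.617, 0.212] pointing down, gripper open.
Joint ranges: [-2.63, 2.63], [-0.94, 2.18], [0.31, 2.57], [-1.31, 4.45], [0, 2.66], [-2.55, 2.55]. Speed limits (rad/s): [2.57, 2.57, 3.14, 3.14, 3.14, 3.14].

### API

Orientations are given as a rotation vector (axis times angle).
In Python, from workcell import bot gives the robot as it stands. The module is installed in compiled form; this text tells all that it offers.
- The arm moves only by the tool arm_command, never from a script. Its argument "steps" is one flat list of numbers, 7 for each row, row after row: the shift along the tool's x, y, z in units of 30 mm (1.0 is 30 mm), then the turn, a rotation vector about the tool's x, y, z in units of 6 degrees (1.0 is 6 degrees), then the opening, from 0 (shut) to 1 (fully open). In form: [tx, ty, tz, ax, ay, az, fingers, tx, ty, tz, ax, ay, az, fingers, ...]. A call has 1 to 10 rows; each row shifts and turns the commanded pose from where the row before left it, along the tool's axes as they then stand; what a row does not reach is not made up. A row lasts 1/8 s, in which the tool goes at most 62.5 mm and 10.7 degrees, less where a joint would pass 70% of its speed; a pose out of reach is approached as far as the arm can. A call is refused whole if a number of a shift passes 1 or a number of a turn 1, either way. A call with a gripper value outside its range is refused whole. The fingers move at their own pace and stop on an object; "squeeze" is the grip in N (left out, the last holds). Time passes only in rows, so rows that do not move let the fingers close. It gives the time, the measured TCP pose, the force and the opening at its end, in the units of the state.
- bot.read_state(): the state, without advancing time (a new reading comes with each control period).
- bot.read_camera(name): name is "side" or "top"; returns a dict with "img" (384x512x3 uint8, red, green, blue), "camera_matrix" (3x3 intrinsics, pixels), "k1" (the pictures are not rectified: a ray, as slopes to the right and down, at radius r is drawn at 1 + k1 r^2 times it, then the intrinsics apply), "pose" (4x4, takes a point from camera to world coordinates). Camera axes: x right, y down, z forward; pixel columns grow to the right and rows downward; lengths in m; the calibration is good to about 2 mm. A picture is of the moment at which its call begins. There is no depth.
- bot.finish_job(): hands the job in, once; it reports no verdict.
The state is a dict: "time": time; "q": joint angles; "joint_vel": joint speeds; "joint_torque": joint torques, N m; "tool_pos": TCP position; "tcp_rot": TCP orientation; "wrist_force": force on the tool from outside, world axes, zero at the start; "torque": the same for the moment, N m; "width": opening from 0.0 (shut) to 1.0 (fully open).
Only numpy, scipy, OpenCV 4.12 (cv2) and the standard library are available. Lean on these libraries where they do the work, as an engineer would, in place of code of your own. Each camera call takes 0.05 s, during which the arm holds its last target.

## Working session

There is one attempt and no reset: what is moved stays moved. The work goes in short steps, Python scripts to look and compute and a tool call to move; the robot and the scene stay as the last step left them, time stands still between calls to the robot, and variables do not carry over. Pictures are saved under pics/ and viewed, and the job is handed in when it is done.

Besides the shell and the picture viewer there is one more tool, called as name(argument=value, ...), one argument or row to a line, values as JSON. arm_command: Moves the arm, as the interface text tells. Its arguments: {"type":"object","properties":{"steps":{"type":"array","items":{"type":"number"}},"squeeze":{"type":"number"}},"required":["steps"]}

```bash
mkdir -p pics
cat > h.py <<'E'
import numpy as np,cv2,sys
from scipy.spatial.transform import Rotation as R
from workcell import bot
def snap(n,f):
    c=bot.read_camera(n); cv2.imwrite(f,c['img'][:,:,::-1]); np.savez(f.replace('.png','.npz'),**c); return c
def ray(c,u,v):
    K=np.array(c['camera_matrix']);P=np.array(c['pose']);k=float(c['k1'])
    d=np.array([[u,v]],float)
    p=cv2.undistortPoints(d[None],K,np.array([k,0,0,0,0.]))[0,0]
    return P[:3,3],P[:3,:3]@np.array([p[0],p[1],1])
def onz(c,u,v,z):
    o,d=ray(c,u,v); return o+d*(z-o[2])/d[2]
def proj(c,X):
    K=np.array(c['camera_matrix']);P=np.array(c['pose']);k=float(c['k1'])
    X=np.atleast_2d(X); Y=(X-P[:3,3])@P[:3,:3]
    s=Y[:,:2]/Y[:,2:]; r2=(s**2).sum(1,keepdims=True); s=s*(1+k*r2)
    return s@K[:2,:2].T+K[:2,2]
def load(f):
    return dict(np.load(f))
E
python3 - <<'E'
from h import *
for n in('side','top'):
    c=snap(n,f'pics/{n}0.png'); print(n,c['camera_matrix'],c['k1'],np.round(c['pose'],3))
print(bot.read_state())
E
```

```text
side [[356.13725775   0.         258.28921221]
 [  0.         356.13725775 187.16464676]
 [  0.           0.           1.        ]] -0.043057976204404165 [[-0.756 -0.499  0.423  0.177]
 [-0.654  0.571 -0.496  0.424]
 [ 0.006 -0.652 -0.758  0.854]
 [ 0.     0.     0.     1.   ]]
top [[400.54413846   0.         254.85490745]
 [  0.         400.54413846 184.78375706]
 [  0.           0.           1.        ]] -0.026391173477329652 [[ 0.025 -0.996  0.089  0.506]
 [-1.    -0.023  0.018 -0.101]
 [-0.016 -0.089 -0.996  1.205]
 [ 0.     0.     0.     1.   ]]
{'time': 0.1, 'q': array([-1.19087549e+00,  2.64704273e-01,  1.60521726e+00, -1.89186412e-05,
        1.27375284e+00, -3.68809429e-02]), 'joint_vel': array([-0.00078176, -0.00257849, -0.00288208, -0.00105915,  0.00083801,
       -0.00032127]), 'joint_torque': array([ 2.42821498e-04, -5.16708040e+01, -3.68590915e+01, -5.86900478e-05,
        6.32189636e-03,  1.02389512e-05]), 'tool_pos': array([ 0.2730073 , -0.61655319,  0.21107967]), 'tcp_rot': array([-2.63199392,  1.71311555,  0.00268829]), 'wrist_force': array([-0.07501534, -0.00372907,  0.13117923]), 'torque': array([-0.00786059,  0.01959725,  0.02695974]), 'width': 0.9979015578194831}
```

View pics/side0.png

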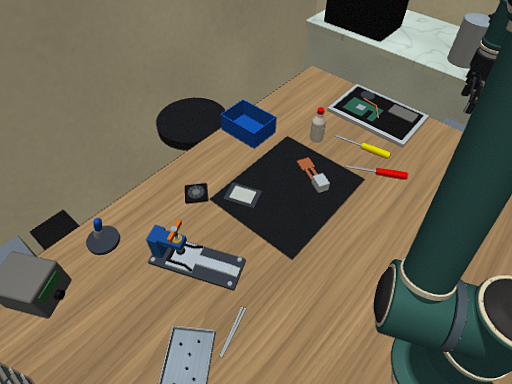

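View pics/top0.png

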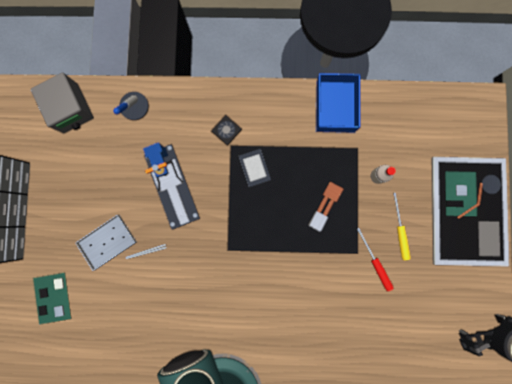

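The top view shows the cooler with its fins at about (319,222) and its plate at (333,191). The clamp's screw is near (158,168), with its mouth toward (185,220). Next I'll zoom in.

Run:
```python
from h import *
t=cv2.imread('pics/top0.png');s=cv2.imread('pics/side0.png')
a=cv2.resize(t[170:245,290:365],(400,400),interpolation=cv2.INTER_CUBIC)
b=cv2.resize(t[135:235,130:230],(400,400),interpolation=cv2.INTER_CUBIC)
cv2.imwrite('pics/z1.png',np.hstack([a,b]))
a=cv2.resize(s[145:205,285:345],(360,360),interpolation=cv2.INTER_CUBIC)
b=cv2.resize(s[215:295,140:250],(440,320),interpolation=cv2.INTER_CUBIC)
b=cv2.copyMakeBorder(b,0,40,0,0,0)
cv2.imwrite('pics/z2.png',np.hstack([a,b]))
```

```text
(no output)
```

View pics/z1.png

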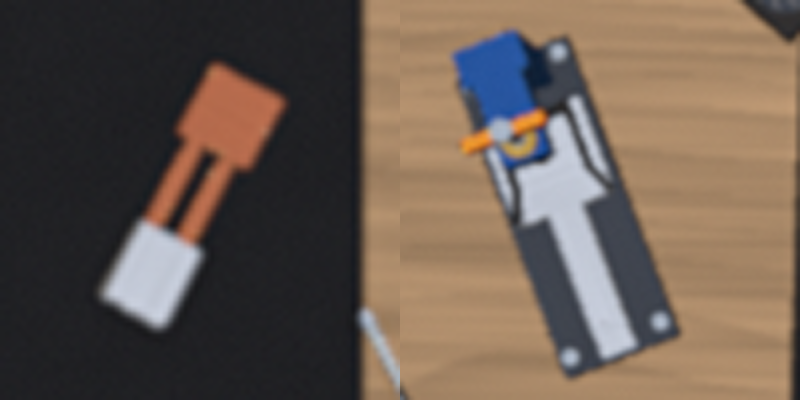

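View pics/z2.png

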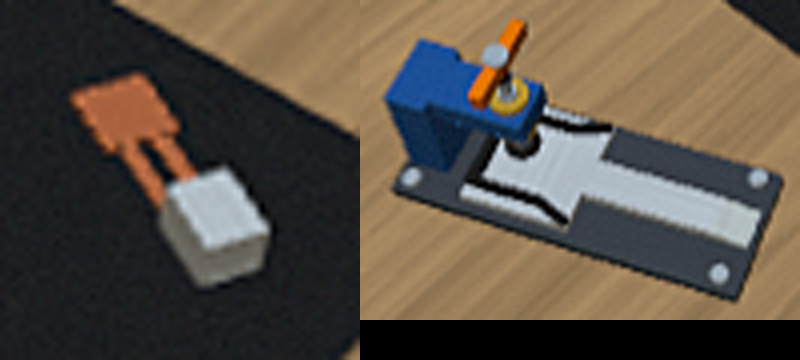

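Run:
```python
from h import *
t=load('pics/top0.npz');s=load('pics/side0.npz')
def up(c,x0,y0,w,h,k=8):
    im=c['img'][y0:y0+h,x0:x0+w]
    return cv2.resize(im,(w*k,h*k),interpolation=cv2.INTER_CUBIC),k
def tofull(p,x0,y0,k): return (np.asarray(p,float)+.5)/k-.5+np.array([x0,y0])
def biggest(m):
    cs,_=cv2.findContours(m.astype(np.uint8),cv2.RETR_EXTERNAL,cv2.CHAIN_APPROX_NONE)
    return max(cs,key=cv2.contourArea)
# cooler
for nm,c,(x0,y0,w,h) in(('top',t,(290,170,68,75)),('side',s,(290,145,55,55))):
    im,k=up(c,x0,y0,w,h); f=im.astype(int)
    cop=(f[...,0]-f[...,2]>45)&(f[...,0]>110)
    # plate only: open
    pl=cv2.morphologyEx(cop.astype(np.uint8),cv2.MORPH_OPEN,np.ones((9*k//2+31,)*2,np.uint8)) if 0 else cop.astype(np.uint8)
    cc=biggest(pl)[:,0]
    W=np.array([onz(c,*p,0.011)[:2] for p in tofull(cc,x0,y0,k)])
    print(nm,'copper rect',cv2.minAreaRect((W*1000).astype(np.float32)))
    fin=(f.min(-1)>(150 if nm=='top' else 175))&(~cop)
    cc=biggest(fin)[:,0]
    W=np.array([onz(c,*p,0.033)[:2] for p in tofull(cc,x0,y0,k)])
    print(nm,'fin rect',cv2.minAreaRect((W*1000).astype(np.float32)))
# handle
pts={}
for nm,c,(x0,y0,w,h) in(('top',t,(140,155,35,25)),('side',s,(160,213,30,32))):
    im,k=up(c,x0,y0,w,h); f=im.astype(int)
    m=(f[...,0]>200)&(f[...,1]>80)&(f[...,1]<165)&(f[...,2]<60)
    cs,_=cv2.findContours(m.astype(np.uint8),cv2.RETR_EXTERNAL,cv2.CHAIN_APPROX_NONE)
    print([cv2.contourArea(q) for q in cs])
    al=np.vstack([q for q in cs if cv2.contourArea(q)>100])[:,0]
    r=cv2.minAreaRect(al.astype(np.float32)); print(nm,tofull(r[0],x0,y0,k),r)
    W=np.array([onz(c,*p,0.138)[:2] for p in tofull(al,x0,y0,k)])
    print('at z138',cv2.minAreaRect((W*1000).astype(np.float32)))
# base in top
for nm,c,(x0,y0,w,h) in(('top',t,(135,135,75,100)),('side',s,(140,215,115,80))):
    im,k=up(c,x0,y0,w,h,4); hsv=cv2.cvtColor(im,cv2.COLOR_RGB2HSV).astype(int); f=im.astype(int)
    wood=(f[...,0]-f[...,2]>25)&(f[...,0]>80)
    m=~wood
    cc=biggest(m)
    m2=np.zeros(m.shape,np.uint8);cv2.drawContours(m2,[cc],-1,255,-1)
    cv2.imwrite(f'pics/m_{nm}.png',m2)
    W=np.array([onz(c,*p,0.012)[:2] for p in tofull(cc[:,0],x0,y0,k)])
    np.save(f'{nm}_base.npy',W)
    print(nm,'base',cv2.minAreaRect((W*1000).astype(np.float32)))
```

```text
top copper rect ((575.3449096679688, -299.69183349609375), (46.18386459350586, 97.23206329345703), 62.434608459472656)
top fin rect ((509.29998779296875, -265.5652160644531), (36.15141677856445, 47.145450592041016), 63.55265426635742)
side copper rect ((565.9874267578125, -386.6230163574219), (141.89266967773438, 109.06916809082031), 41.41997146606445)
side fin rect ((510.3332214355469, -265.72344970703125), (33.49738693237305, 43.4610710144043), 60.81236267089844)
[934.0, 755.0]
top [155.19326591 167.38931465] ((125.04612731933594, 102.61451721191406), (23.315624237060547, 170.09597778320312), 68.05659484863281)
at z138 ((641.8939208984375, 189.3717498779297), (8.00177001953125, 57.34872055053711), 23.40653419494629)
[103.5, 0.0, 0.0, 1423.5, 1209.5]
side [174.0802412  229.26207352] ((116.14192962646484, 133.59658813476562), (112.95677185058594, 157.8309326171875), 0.5456576347351074)
at z138 ((638.9085083007812, 187.29946899414062), (33.525657653808594, 56.87217712402344), 40.664573669433594)
top base ((612.5276489257812, 176.73387145996094), (265.818115234375, 92.00811767578125), 22.808141708374023)
side base ((630.4246826171875, 159.5221405029297), (287.9331359863281, 147.23745727539062), 22.697656631469727)
```

```bash
cat >> h.py <<'E'
def goto(p,th):
    s=bot.read_state(); M=R.from_rotvec(s['tcp_rot']); 
    a=np.radians(th); X=np.array([np.cos(a),np.sin(a),0]);Z=np.array([0,0,-1.]);T=R.from_matrix(np.c_[X,np.cross(Z,X),Z])
    d=M.inv().apply(np.array(p)-s['tool_pos'])/.03
    r=np.degrees((M.inv()*T).as_rotvec())/6
    m=M.as_matrix()
    print('t',round(s['time'],2),'pos',np.round(s['tool_pos'],4),'th',round(np.degrees(np.arctan2(m[1,0],m[0,0])),2),'q1,6',np.round(s['q'][[0,5]],2),'F',np.round(s['wrist_force'],1),'T',np.round(s['torque'],3),'w',round(s['width'],3))
    print('tool units shift',np.round(d,3),'turn',np.round(r,3),'final-frame shift',np.round(T.inv().apply(np.array(p)-s['tool_pos'])/.03,3))
E
python3 -c "
from h import *
goto([.510,-.2657,.10],-117.5)"
```

```text
t 0.1 pos [ 0.273  -0.6166  0.2111] th -66.12 q1,6 [-1.19 -0.04] F [-0.1 -0.   0.1] T [-0.008  0.02   0.027] w 0.998
tool units shift [ -7.488 -11.958   3.719] turn [8.000e-03 1.900e-02 8.564e+00] final-frame shift [-14.021  -1.607   3.703]
```

arm_command(
  steps=[-0.58, -0.92, 0.1, 0, 0, 0, 0.8, -0.58, -0.92, 0.1, 0, 0, 0, 0.8, -0.58, -0.92, 0.1, 0, 0, 0, 0.8, -0.58, -0.92, 0.1, 0, 0, 0, 0.8, -0.58, -0.92, 0.2, 0, 0, 0, 0.8, -0.58, -0.92, 0.3, 0, 0, 0, 0.8, -0.58, -0.92, 0.3, 0, 0, 0, 0.8, -0.58, -0.92, 0.3, 0, 0, 0, 0.8, -0.58, -0.92, 0.3, 0, 0, 0, 0.8, -0.58, -0.92, 0.3, 0, 0, 0, 0.8],
  squeeze=70,
)

```text
time: 1.35
tool_pos: [0.4553, -0.3451, 0.1485]
tcp_rot: [-2.633, 1.714, 0.001]
wrist_force: [-0.5, -0.7, 0.8]
width: 0.805
```

arm_command(
  steps=[-0.56, -0.92, 0.3, 0, 0, 0, 0.8, -0.56, -0.92, 0.3, 0, 0, 0, 0.8, -0.56, -0.92, 0.3, 0, 0, 0, 0.8, 0, 0, 0, 0, 0, 1, 0.8, 0, 0, 0, 0, 0, 1, 0.8, 0, 0, 0, 0, 0, 1, 0.8, 0, 0, 0, 0, 0, 1, 0.8, 0, 0, 0, 0, 0, 1, 0.8, 0, 0, 0, 0, 0, 1, 0.8, 0, 0, 0, 0, 0, 1, 0.8],
)

```text
time: 2.6
tool_pos: [0.5101, -0.2665, 0.1217]
tcp_rot: [1.839, -2.546, -0.002]
wrist_force: [-0.5, -0.7, 0.6]
width: 0.801
```

arm_command(
  steps=[0, 0, 0, 0, 0, 1, 0.8, 0, 0, 0, 0, 0, 0.56, 0.8, 0, 0, 0, 0, 0, 0, 0.8],
)

```text
time: 2.98
tool_pos: [0.5101, -0.2666, 0.1218]
tcp_rot: [1.631, -2.685, -0.001]
wrist_force: [-0.2, -0.6, -0.3]
width: 0.801
```

```bash
python3 -c "
from h import *
goto([.510,-.2657,.021],-117.5)"
```

```text
t 2.98 pos [ 0.5101 -0.2666  0.1218] th -117.44 q1,6 [-0.52  1.52] F [-0.2 -0.6 -0.3] T [ 0.026  0.009 -0.005] w 0.801
tool units shift [-0.023  0.014  3.36 ] turn [0.009 0.    0.01 ] final-frame shift [-0.024  0.017  3.36 ]
```

arm_command(
  steps=[-0.02, 0.01, 0.6, 0, 0, 0, 0.8, 0, 0, 0.6, 0, 0, 0, 0.8, 0, 0, 0.6, 0, 0, 0, 0.8, 0, 0, 0.6, 0, 0, 0, 0.8, 0, 0, 0.5, 0, 0, 0, 0.8, 0, 0, 0.3, 0, 0, 0, 0.8, 0, 0, 0.16, 0, 0, 0, 0.8, 0, 0, 0, 0, 0, 0, 0.8],
)

```text
time: 3.98
tool_pos: [0.5106, -0.2662, 0.0215]
tcp_rot: [1.63, -2.685, 0.0]
wrist_force: [0.3, -0.6, 0.3]
width: 0.795
```

```bash
python3 -c "
from h import *
goto([.510,-.2657,.021],-117.5)
for n in('top','side'):
    c=snap(n,f'pics/{n}1.png')
t=cv2.imread('pics/top1.png');s=cv2.imread('pics/side1.png')
cv2.imwrite('pics/z3.png',np.hstack([cv2.resize(t[170:250,280:360],(400,400)),cv2.resize(s[140:210,280:350],(400,400))]))
"
```

```text
t 3.98 pos [ 0.5106 -0.2662  0.0215] th -117.48 q1,6 [-0.52  1.53] F [ 0.3 -0.6  0.3] T [ 0.065 -0.009 -0.038] w 0.795
tool units shift [-0.004  0.024  0.015] turn [-0.    -0.     0.003] final-frame shift [-0.004  0.024  0.015]
```

View pics/z3.png

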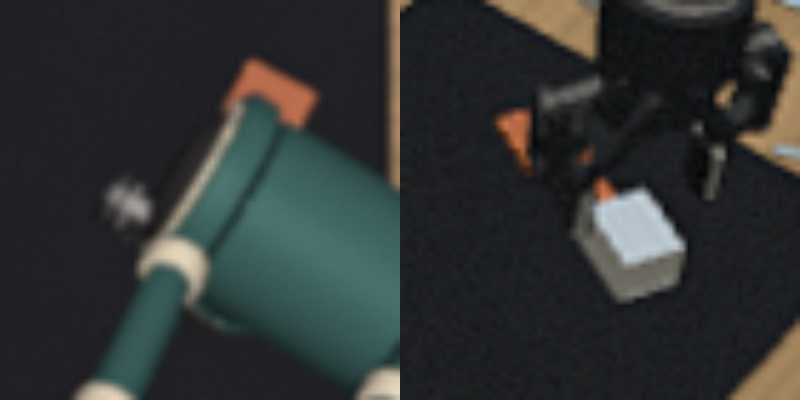

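```bash
python3 -c "
from h import *
s=load('pics/side1.npz');p=np.array([.5106,-.2662,.0075]);x=np.array([np.cos(np.radians(-117.5)),np.sin(np.radians(-117.5)),0])
for k in(-.034,0,.034):
  for z in(.0075,.033): print(k,z,(proj(s,[p[0]+k*x[0],p[1]+k*x[1],z])[0]-[280,140])*400/70+[400,0])
"
```

```text
-0.034 0.0075 [571.50809092 270.63265459]
-0.034 0.033 [576.98873389 239.84884221]
0 0.0075 [626.32464944 253.68565029]
0 0.033 [632.7116129  222.85012607]
0.034 0.0075 [680.269773   237.00179024]
0.034 0.033 [687.53093188 206.12270249]
```

```bash
python3 -c "
from h import *
s=cv2.imread('pics/side1.png')
cv2.imwrite('pics/z4.png',cv2.convertScaleAbs(cv2.resize(s[90:210,270:390],(600,600),interpolation=cv2.INTER_CUBIC),alpha=2,beta=20))
"
```

```text
(no output)
```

View pics/z4.png

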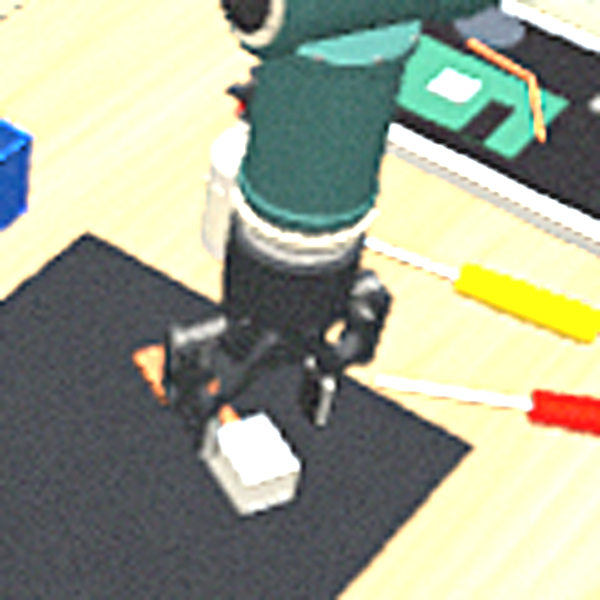

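arm_command(
  steps=[0, 0.02, 0.07, 0, 0, 0, 0.6, 0, 0, 0, 0, 0, 0, 0.5, 0, 0, 0, 0, 0, 0, 0.5],
)

```text
time: 4.45
tool_pos: [0.51, -0.2659, 0.0195]
tcp_rot: [-1.63, 2.685, -0.0]
wrist_force: [-0.6, 0.1, 0.3]
width: 0.502
```

```bash
python3 -c "
from h import *
goto([.510,-.2657,.021],-117.5)
c=snap('side','pics/side2.png')
s=cv2.imread('pics/side2.png')
cv2.imwrite('pics/z5.png',cv2.convertScaleAbs(cv2.resize(s[140:200,290:350],(600,600),interpolation=cv2.INTER_CUBIC),alpha=2,beta=20))
"
```

```text
t 4.45 pos [ 0.51   -0.2659  0.0195] th -117.48 q1,6 [-0.52  1.53] F [-0.6  0.1  0.3] T [0.025 0.03  0.032] w 0.502
tool units shift [-0.004  0.004 -0.048] turn [-0.003 -0.     0.003] final-frame shift [-0.004  0.004 -0.048]
```

View pics/z5.png

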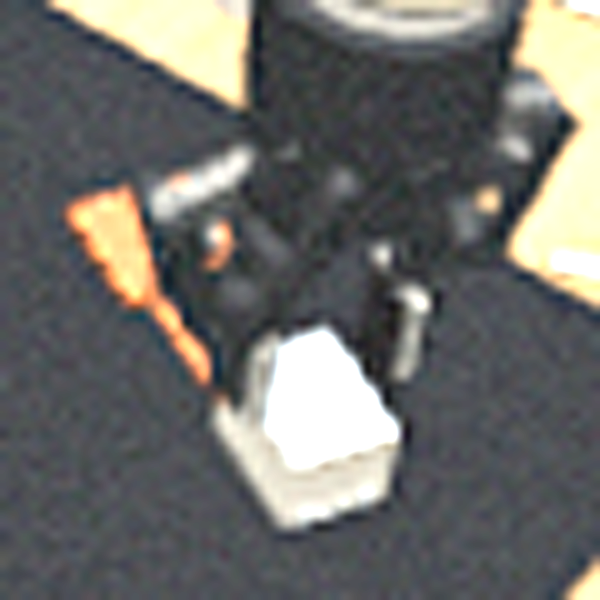

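arm_command(
  steps=[0, 0, 0, 0, 0, 0, 0.2, 0, 0, 0, 0, 0, 0, 0.2, 0, 0, 0, 0, 0, 0, 0.2, 0, 0, 0, 0, 0, 0, 0.2],
)

```text
time: 5.0
tool_pos: [0.51, -0.2658, 0.0194]
tcp_rot: [1.63, -2.685, -0.0]
wrist_force: [0.0, 0.2, -0.1]
width: 0.2
```

```bash
python3 -c "
from h import *
goto([.510,-.2657,.100],-117.5)
"
```

```text
t 5.0 pos [ 0.51   -0.2658  0.0194] th -117.48 q1,6 [-0.52  1.53] F [ 0.   0.2 -0.1] T [-0.034  0.028  0.004] w 0.2
tool units shift [-4.000e-03  1.000e-03 -2.688e+00] turn [ 0.    -0.     0.004] final-frame shift [-4.000e-03  1.000e-03 -2.688e+00]
```

```bash
python3 -c "
from h import *
c=snap('side','pics/side3.png')
s=cv2.imread('pics/side3.png')
cv2.imwrite('pics/z6.png',cv2.convertScaleAbs(cv2.resize(s[130:200,285:355],(600,600),interpolation=cv2.INTER_CUBIC),alpha=2,beta=20))
"
```

```text
(no output)
```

View pics/z6.png

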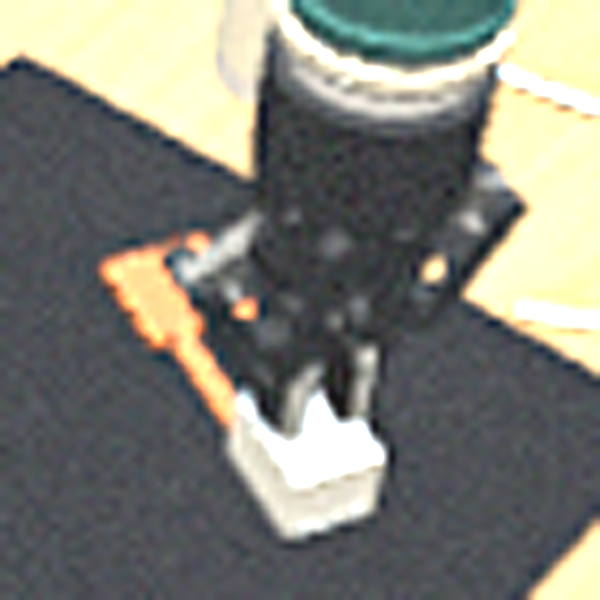

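```bash
python3 -c "
from h import *
c=load('pics/side3.npz')
print(proj(c,[[.51,-.2658,z] for z in(.0055,.0194,.034,.045)]), [onz(c,323,179.6,z) for z in (.0055,.02,.034,.045)])
s=bot.read_state();print(s['q'],s['tool_pos'],s['wrist_force'])
"
```

```text
[[319.60571159 184.97622779]
 [320.20983235 182.06612183]
 [320.85633203 178.94991373]
 [321.35171618 176.56072757]] [array([ 0.51479869, -0.2919878 ,  0.0055    ]), array([ 0.50901932, -0.27975403,  0.02      ]), array([ 0.50343924, -0.26794213,  0.034     ]), array([ 0.49905489, -0.25866134,  0.045     ])]
[-5.23811708e-01  2.70535036e-01  1.98486212e+00  2.26620154e-05
  8.86250287e-01  1.52658927e+00] [ 0.50996643 -0.26581104  0.01934862] [ 0.05529128 -0.60831438  0.02540108]
```

arm_command(
  steps=[0, 0, 0, 0, 0, 0, 0.6, 0, 0, 0, 0, 0, 0, 0.6, 0, 0, 0, 0, 0, 0, 0.6, 0, 0, 0.07, 0, 0, 0, 0.6, 0, 0, 0, 0, 0, 0, 0.6],
)

```text
time: 5.68
tool_pos: [0.5098, -0.2657, 0.017]
tcp_rot: [1.63, -2.685, -0.001]
wrist_force: [-0.8, 0.1, -0.6]
width: 0.603
```

```bash
python3 -c "
from h import *
goto([.510,-.2657,.0194],-117.5)
c=snap('side','pics/side4.png');t=snap('top','pics/top4.png')
s=cv2.imread('pics/side4.png');t=cv2.imread('pics/top4.png')
cv2.imwrite('pics/z7.png',cv2.convertScaleAbs(cv2.resize(s[130:200,285:355],(600,600),interpolation=cv2.INTER_CUBIC),alpha=2,beta=20))
cv2.imwrite('pics/z8.png',cv2.convertScaleAbs(cv2.resize(t[170:250,280:360],(600,600),interpolation=cv2.INTER_CUBIC),alpha=2,beta=20))
"
```

```text
t 5.67 pos [ 0.5098 -0.2657  0.017 ] th -117.48 q1,6 [-0.52  1.53] F [-0.8  0.1 -0.6] T [-0.006 -0.021 -0.024] w 0.603
tool units shift [-0.004 -0.007 -0.079] turn [0.005 0.    0.004] final-frame shift [-0.004 -0.007 -0.079]
```

View pics/z7.png

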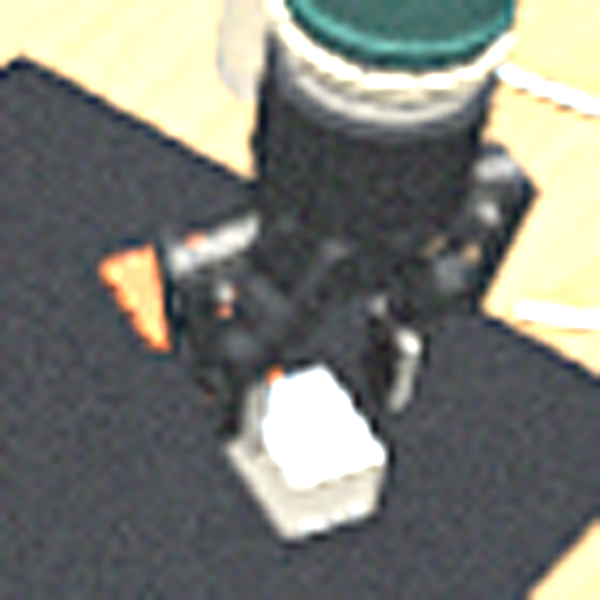

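View pics/z8.png

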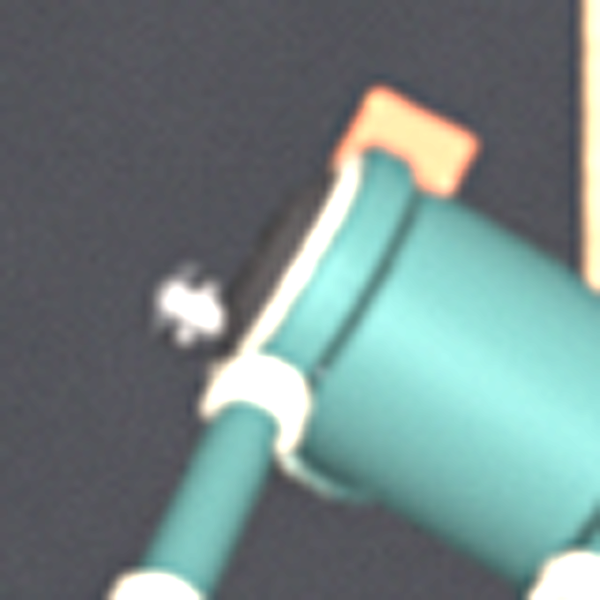

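```bash
python3 -c "
from h import *
c=load('pics/side4.npz');a=np.radians(-117.5);x=np.array([np.cos(a),np.sin(a),0]);cx=np.array([np.cos(np.radians(-27.5)),np.sin(np.radians(-27.5)),0])
p=np.array([.5098,-.2657,0])
for k in(-.0255,.0255,.035):
  for z in(.003,.02,.037): print(k,z,(proj(c,p+k*x-.011*cx+[0,0,z])[0]-[285,130])*600/70)
"
```

```text
-0.0255 0.003 [248.41760223 516.40657429]
-0.0255 0.02 [254.27460217 486.04689967]
-0.0255 0.037 [260.26548543 454.97027703]
0.0255 0.003 [371.02192109 478.08341447]
0.0255 0.02 [378.21316858 447.64057893]
0.0255 0.037 [385.56622379 416.48894494]
0.035 0.003 [393.53418279 471.04366699]
0.035 0.02 [400.96602395 440.58737511]
0.035 0.037 [408.56459125 409.4238537 ]
```

arm_command(
  steps=[0, 0, 0.07, 0, 0, 0, 0.6, 0, 0, 0, 0, 0, 0, 0.6],
)

```text
time: 6.02
tool_pos: [0.5098, -0.2657, 0.015]
tcp_rot: [1.63, -2.685, -0.001]
wrist_force: [0.1, -0.2, -0.4]
width: 0.604
```

arm_command(
  steps=[0, 0, 0.07, 0, 0, 0, 0.6, 0, 0, 0, 0, 0, 0, 0.6],
)

```text
time: 6.28
tool_pos: [0.5098, -0.2657, 0.0128]
tcp_rot: [1.63, -2.685, -0.001]
wrist_force: [-0.5, -0.2, -0.5]
width: 0.605
```

```bash
python3 -c "
from h import *
goto([.510,-.2657,.0194],-117.5)
c=snap('side','pics/side5.png')
s=cv2.imread('pics/side5.png')
cv2.imwrite('pics/z9.png',cv2.convertScaleAbs(cv2.resize(s[130:200,285:355],(600,600),interpolation=cv2.INTER_CUBIC),alpha=2,beta=20))
"
```

```text
t 6.28 pos [ 0.5098 -0.2657  0.0128] th -117.48 q1,6 [-0.52  1.53] F [-0.5 -0.2 -0.5] T [-0.009  0.002 -0.033] w 0.605
tool units shift [-0.004 -0.007 -0.22 ] turn [0.005 0.    0.003] final-frame shift [-0.004 -0.007 -0.22 ]
```

View pics/z9.png

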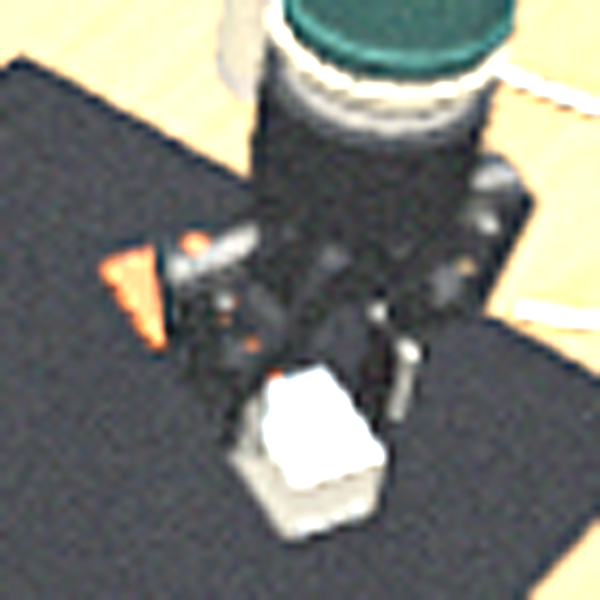

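arm_command(
  steps=[0, 0, 0.1, 0, 0, 0, 0.6, 0, 0, 0.1, 0, 0, 0, 0.6, 0, 0, 0, 0, 0, 0, 0.6],
)

```text
time: 6.7
tool_pos: [0.5096, -0.2656, 0.0066]
tcp_rot: [1.63, -2.685, -0.001]
wrist_force: [0.2, -0.0, -0.4]
width: 0.599
```

arm_command(
  steps=[0, 0, 0.1, 0, 0, 0, 0.6, 0, 0, 0.1, 0, 0, 0, 0.6, 0, 0, 0, 0, 0, 0, 0.6],
)

```text
time: 7.08
tool_pos: [0.5096, -0.2656, 0.0007]
tcp_rot: [1.63, -2.685, -0.001]
wrist_force: [-0.8, -0.4, -0.3]
width: 0.603
```

```bash
python3 -c "
from h import *
goto([.510,-.2657,.0194],-117.5)
c=snap('side','pics/side6.png')
s=cv2.imread('pics/side6.png')
cv2.imwrite('pics/z10.png',cv2.convertScaleAbs(cv2.resize(s[130:200,285:355],(600,600),interpolation=cv2.INTER_CUBIC),alpha=2,beta=20))
"
```

```text
t 7.08 pos [ 0.5096 -0.2656  0.0007] th -117.48 q1,6 [-0.52  1.53] F [-0.8 -0.4 -0.3] T [-0.   -0.05 -0.03] w 0.603
tool units shift [-0.004 -0.011 -0.625] turn [0.008 0.    0.004] final-frame shift [-0.004 -0.012 -0.625]
```

View pics/z10.png

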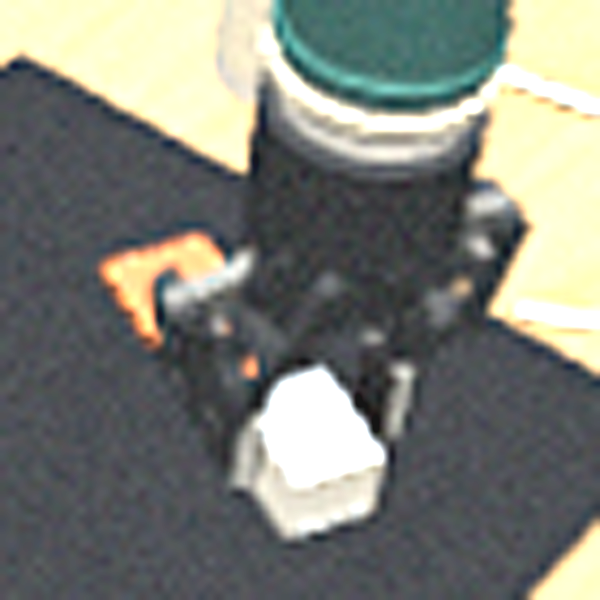

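arm_command(
  steps=[0, 0, 0.1, 0, 0, 0, 0.6, 0, 0, 0.1, 0, 0, 0, 0.6, 0, 0, 0.06, 0, 0, 0, 0.6, 0, 0, 0, 0, 0, 0, 0.6],
)

```text
time: 7.62
tool_pos: [0.5098, -0.2657, -0.007]
tcp_rot: [1.63, -2.685, -0.001]
wrist_force: [0.5, 0.5, -0.6]
width: 0.603
```

arm_command(
  steps=[0, 0, 0, 0, 0, 0, 0.5, 0, 0, 0, 0, 0, 0, 0.4, 0, 0, 0, 0, 0, 0, 0.2, 0, 0, 0, 0, 0, 0, 0.2, 0, 0, 0, 0, 0, 0, 0.2],
)

```text
time: 8.25
tool_pos: [0.5103, -0.2661, -0.0062]
tcp_rot: [-1.63, 2.685, -0.001]
wrist_force: [-0.7, -0.3, 5.1]
width: 0.407
```

```bash
python3 -c "
from h import *
goto([.510,-.2657,.0194],-117.5)
c=snap('side','pics/side7.png')
s=cv2.imread('pics/side7.png')
cv2.imwrite('pics/z11.png',cv2.convertScaleAbs(cv2.resize(s[130:200,285:355],(600,600),interpolation=cv2.INTER_CUBIC),alpha=2,beta=20))
"
```

```text
t 8.25 pos [ 0.5103 -0.2661 -0.0062] th -117.48 q1,6 [-0.52  1.53] F [-0.7 -0.3  5.1] T [-0.114  0.209 -0.055] w 0.407
tool units shift [-0.006  0.014 -0.855] turn [-0.007 -0.001  0.004] final-frame shift [-0.006  0.015 -0.855]
```

View pics/z11.png

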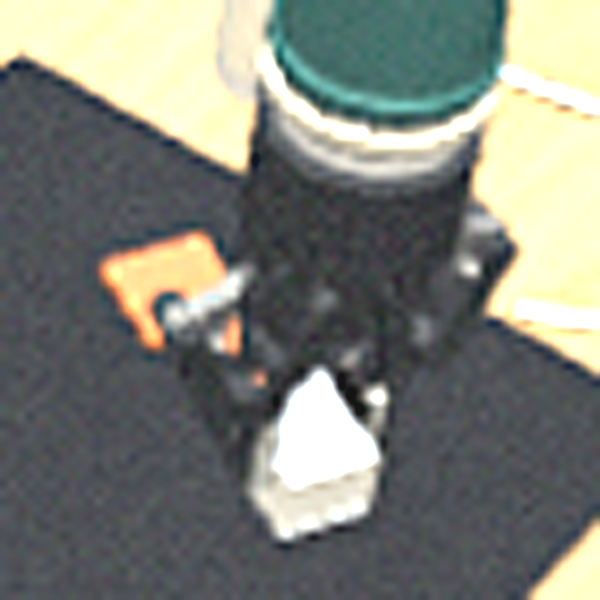

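arm_command(
  steps=[0, 0, -0.1, 0, 0, 0, 0.2, 0, 0, -0.3, 0, 0, 0, 0.2, 0, 0, -0.5, 0, 0, 0, 0.2, 0, 0, -0.6, 0, 0, 0, 0.2, 0, 0, -0.6, 0, 0, 0, 0.2, 0, 0, -0.5, 0, 0, 0, 0.2, 0, 0, -0.2, 0, 0, 0, 0.2, 0, 0, 0, 0, 0, 0, 0.2],
)

```text
time: 9.3
tool_pos: [0.5103, -0.266, 0.0779]
tcp_rot: [-1.63, 2.685, -0.001]
wrist_force: [-0.3, 0.9, -3.4]
width: 0.403
```

```bash
python3 -c "
from h import *
goto([.4855,.1226,.08],-67)
c=snap('side','pics/side8.png');t=snap('top','pics/top8.png')
s=cv2.imread('pics/side8.png');t=cv2.imread('pics/top8.png')
cv2.imwrite('pics/z12.png',np.hstack([cv2.resize(s[100:200,270:370],(400,400),interpolation=cv2.INTER_CUBIC),cv2.resize(t[150:250,280:380],(400,400),interpolation=cv2.INTER_CUBIC)]))
"
```

```text
t 9.3 pos [ 0.5103 -0.266   0.0779] th -117.48 q1,6 [-0.52  1.53] F [-0.3  0.9 -3.4] T [0.071 0.029 0.049] w 0.403
tool units shift [-11.11    6.709  -0.077] turn [-9.000e-03 -5.000e-03 -8.413e+00] final-frame shift [-12.246  -4.301  -0.07 ]
```

View pics/z12.png

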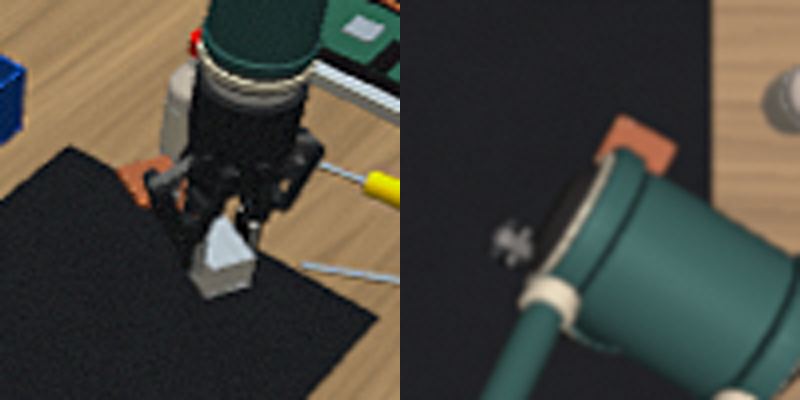

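arm_command(
  steps=[-0.93, 0.56, 0, 0, 0, 0, 0.2, -0.93, 0.56, 0, 0, 0, 0, 0.2, -0.93, 0.56, 0, 0, 0, 0, 0.2, -0.93, 0.56, 0, 0, 0, 0, 0.2, -0.93, 0.56, 0, 0, 0, 0, 0.2, -0.93, 0.56, 0, 0, 0, 0, 0.2, -0.93, 0.56, 0, 0, 0, 0, 0.2, -0.93, 0.56, 0, 0, 0, 0, 0.2, -0.93, 0.56, 0, 0, 0, 0, 0.2, -0.93, 0.56, 0, 0, 0, 0, 0.2],
)

```text
time: 10.65
tool_pos: [0.4887, 0.0602, 0.0764]
tcp_rot: [1.629, -2.684, -0.001]
wrist_force: [0.2, -0.7, -3.6]
width: 0.405
```

arm_command(
  steps=[-0.93, 0.56, 0, 0, 0, 0, 0.2, -0.88, 0.55, 0, 0, 0, 0, 0.2, 0, 0, 0, 0, 0, -1, 0.2, 0, 0, 0, 0, 0, -1, 0.2, 0, 0, 0, 0, 0, -1, 0.2, 0, 0, 0, 0, 0, -1, 0.2, 0, 0, 0, 0, 0, -1, 0.2, 0, 0, 0, 0, 0, -1, 0.2, 0, 0, 0, 0, 0, -1, 0.2, 0, 0, 0, 0, 0, -1, 0.2],
)

```text
time: 11.9
tool_pos: [0.4843, 0.1226, 0.0762]
tcp_rot: [2.583, -1.785, -0.002]
wrist_force: [-0.6, 0.5, -3.0]
width: 0.404
```

arm_command(
  steps=[0, 0, 0, 0, 0, -0.41, 0.2, 0, 0, 0, 0, 0, 0, 0.2],
)

```text
time: 12.15
tool_pos: [0.4845, 0.1226, 0.0764]
tcp_rot: [2.618, -1.734, -0.002]
wrist_force: [0.3, -0.3, -1.8]
width: 0.407
```

```bash
python3 -c "
from h import *
goto([.4855,.1226,.08],-67)
c=snap('side','pics/side9.png');t=snap('top','pics/top9.png')
s=cv2.imread('pics/side9.png');t=cv2.imread('pics/top9.png')
cv2.imwrite('pics/z13.png',np.hstack([cv2.resize(s[190:290,140:240],(400,400),interpolation=cv2.INTER_CUBIC),cv2.resize(t[135:235,130:230],(400,400),interpolation=cv2.INTER_CUBIC)]))
"
```

```text
t 12.15 pos [0.4845 0.1226 0.0764] th -67.05 q1,6 [0.2  1.37] F [ 0.3 -0.3 -1.8] T [-0.013  0.048  0.048] w 0.407
tool units shift [ 0.014 -0.031 -0.119] turn [ 0.016  0.003 -0.008] final-frame shift [ 0.014 -0.032 -0.119]
```

View pics/z13.png

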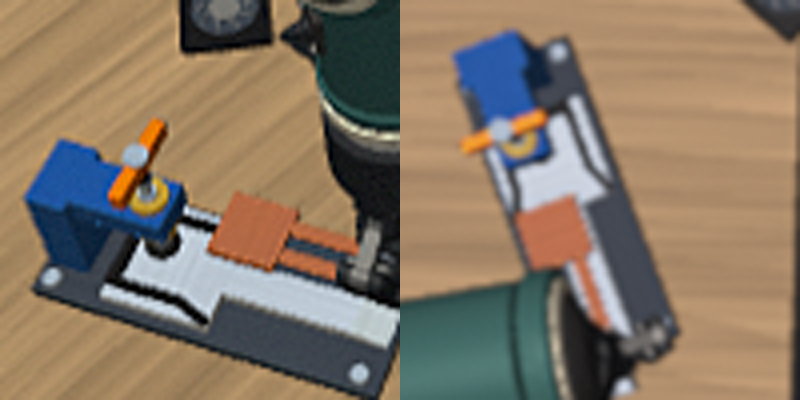

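```bash
cat >> h.py <<'E'
def tri(c1,p1,c2,p2):
    A=[];b=[]
    for c,p in((c1,p1),(c2,p2)):
        o,d=ray(c,*p); d=d/np.linalg.norm(d); Q=np.eye(3)-np.outer(d,d); A.append(Q);b.append(Q@o)
    return np.linalg.lstsq(np.vstack(A),np.hstack(b),rcond=None)[0]
def cop(c,x0,y0,w,h,k=8):
    im=cv2.resize(c['img'][y0:y0+h,x0:x0+w],(w*k,h*k),interpolation=cv2.INTER_CUBIC).astype(int)
    m=((im[...,0]-im[...,2]>45)&(im[...,0]>110)&(im[...,1]-im[...,2]<60)&(im[...,0]-im[...,1]>60)).astype(np.uint8)
    m=cv2.morphologyEx(m,cv2.MORPH_OPEN,np.ones((60,60)))
    cs,_=cv2.findContours(m,cv2.RETR_EXTERNAL,cv2.CHAIN_APPROX_NONE); q=max(cs,key=cv2.contourArea)
    return q[:,0],(lambda p:(np.asarray(p,float)+.5)/k-.5+[x0,y0])
E
python3 - <<'E'
from h import *
t=load('pics/top9.npz');s=load('pics/side9.npz')
q,f=cop(t,155,180,30,28); e=cv2.approxPolyDP(q.reshape(-1,1,2),12,True)[:,0]; print('top',f(e)); ct=f(cv2.minAreaRect(q)[0]); print(ct)
q,f=cop(s,185,230,40,32); e=cv2.approxPolyDP(q.reshape(-1,1,2),12,True)[:,0]; print('side',f(e)); cs=f(cv2.minAreaRect(q)[0]); print(cs)
print(tri(t,ct,s,cs))
E
```

```text
top [[161.1875 188.1875]
 [162.9375 200.0625]
 [175.5625 199.1875]
 [173.4375 186.3125]]
[168.375  193.1875]
side [[197.5625 239.6875]
 [194.8125 245.5625]
 [194.8125 253.1875]
 [200.5625 255.1875]
 [209.9375 254.0625]
 [211.3125 241.5625]]
[203.06249619 247.43749809]
[0.57648838 0.16217808 0.09013898]
```

Run:
```python
from h import *
t=load('pics/top9.npz');s=load('pics/side9.npz')
T=[(159.5,189.5),(175,184),(178,198.75),(162.5,202.5)];S=[(192,251),(199.5,238),(214.5,242.5),(208,257)]
P=[]
for a,b in zip(T,S):
    P.append(tri(t,np.array(a)-.4,s,np.array(b)-.4)); print(np.round(P[-1],4))
P=np.array(P);c=P.mean(0);print('ctr',c)
a=np.radians(22.9);o=np.array([.642,.1893]);d=c[:2]-o;print('in clamp',d@[np.cos(a),np.sin(a)],d@[-np.sin(a),np.cos(a)])
e=P[1]-P[0];print(np.degrees(np.arctan2(e[1],e[0]))+90);e=P[2]-P[3];print(np.degrees(np.arctan2(e[1],e[0]))+90)
for z in(.08,.085,.09,.095):
  W=np.array([onz(t,u-.4,v-.4,z)[:2] for u,v in T]);d=W.mean(0)-o
  print(z,d@[np.cos(a),np.sin(a)],d@[-np.sin(a),np.cos(a)],np.linalg.norm(W[0]-W[1]),np.linalg.norm(W[1]-W[2]))
```

```text
[0.5876 0.1881 0.0953]
[0.6052 0.1473 0.0875]
[0.5631 0.135  0.0959]
[0.549  0.1758 0.0956]
ctr [0.57621496 0.1615432  0.09358995]
in clamp -0.0714010524953494 2.937072989680014e-05
23.2947642593071
19.19900220482657
0.08 -0.07023150265180285 0.0024243619084805775 0.04656159533676766 0.04284514331249331
0.085 -0.07097704735344293 0.0014620031110219361 0.04635463863452819 0.04265470547412471
0.09 -0.07172259205508302 0.0004996443135632403 0.04614768193228882 0.042464267635756094
0.095 -0.07246813675672313 -0.00046271448389543 0.045940725230049405 0.04227382979738751
```

arm_command(
  steps=[0, 0, 0.4, 0, 0, 0, 0.2, 0, 0, 0.5, 0, 0, 0, 0.2, 0, 0, 0.5, 0, 0, 0, 0.2, 0, 0, 0.4, 0, 0, 0, 0.2, 0, 0, 0.2, 0, 0, 0, 0.2, 0, 0, 0, 0, 0, 0, 0.2, 0, 0, 0, 0, 0, 0, 0.2],
)

```text
time: 13.12
tool_pos: [0.4858, 0.1229, 0.0177]
tcp_rot: [-2.619, 1.734, -0.001]
wrist_force: [0.0, 0.7, -1.7]
width: 0.406
```

arm_command(
  steps=[0, 0, 0.03, 0, 0, 0, 0.2, 0, 0, 0, 0, 0, 0, 0.2],
)

```text
time: 13.38
tool_pos: [0.4855, 0.1228, 0.0168]
tcp_rot: [-2.619, 1.734, -0.001]
wrist_force: [-0.2, 0.7, -2.4]
width: 0.408
```

arm_command(
  steps=[0, 0, 0.03, 0, 0, 0, 0.2, 0, 0, 0, 0, 0, 0, 0.2],
)

```text
time: 13.62
tool_pos: [0.4851, 0.1228, 0.0155]
tcp_rot: [2.619, -1.734, -0.0]
wrist_force: [0.6, -1.0, -2.2]
width: 0.406
```

arm_command(
  steps=[0, 0, 0.03, 0, 0, 0, 0.2, 0, 0, 0, 0, 0, 0, 0.2],
)

```text
time: 13.88
tool_pos: [0.485, 0.1227, 0.0144]
tcp_rot: [2.619, -1.734, -0.0]
wrist_force: [-0.2, 0.6, -2.4]
width: 0.403
```

```bash
python3 -c "
from h import *
goto([.4855,.1226,.01],-67)"
```

```text
t 13.88 pos [0.485  0.1227 0.0144] th -67.02 q1,6 [0.2  1.37] F [-0.2  0.6 -2.4] T [0.023 0.018 0.031] w 0.403
tool units shift [ 0.01  -0.013  0.148] turn [ 0.003  0.001 -0.003] final-frame shift [ 0.01  -0.013  0.148]
```

arm_command(
  steps=[0, 0, 0.04, 0, 0, 0, 0.2, 0, 0, 0, 0, 0, 0, 0.2],
)

```text
time: 14.12
tool_pos: [0.485, 0.1227, 0.0132]
tcp_rot: [2.619, -1.734, -0.0]
wrist_force: [-0.6, 0.5, -2.5]
width: 0.401
```

arm_command(
  steps=[0, 0, 0.03, 0, 0, 0, 0.2, 0, 0, 0, 0, 0, 0, 0.2],
)

```text
time: 14.38
tool_pos: [0.4851, 0.1228, 0.0124]
tcp_rot: [2.619, -1.734, -0.0]
wrist_force: [0.5, 0.4, -2.3]
width: 0.405
```

arm_command(
  steps=[0, 0, 0.03, 0, 0, 0, 0.2, 0, 0, 0, 0, 0, 0, 0.2],
)

```text
time: 14.62
tool_pos: [0.4851, 0.1228, 0.0115]
tcp_rot: [2.619, -1.734, -0.0]
wrist_force: [-0.4, -0.4, -2.3]
width: 0.405
```

```bash
python3 -c "
from h import *
goto([.4855,.1226,.01],-67)
c=snap('side','pics/side10.png');t=snap('top','pics/top10.png')
s=cv2.imread('pics/side10.png');t=cv2.imread('pics/top10.png')
cv2.imwrite('pics/z14.png',np.hstack([cv2.resize(s[190:290,140:240],(400,400),interpolation=cv2.INTER_CUBIC),cv2.resize(t[135:235,130:230],(400,400),interpolation=cv2.INTER_CUBIC)]))
"
```

```text
t 14.62 pos [0.4851 0.1228 0.0115] th -67.02 q1,6 [0.2  1.37] F [-0.4 -0.4 -2.3] T [0.034 0.049 0.023] w 0.405
tool units shift [ 0.01 -0.01  0.05] turn [ 0.001  0.    -0.003] final-frame shift [ 0.01 -0.01  0.05]
```

View pics/z14.png

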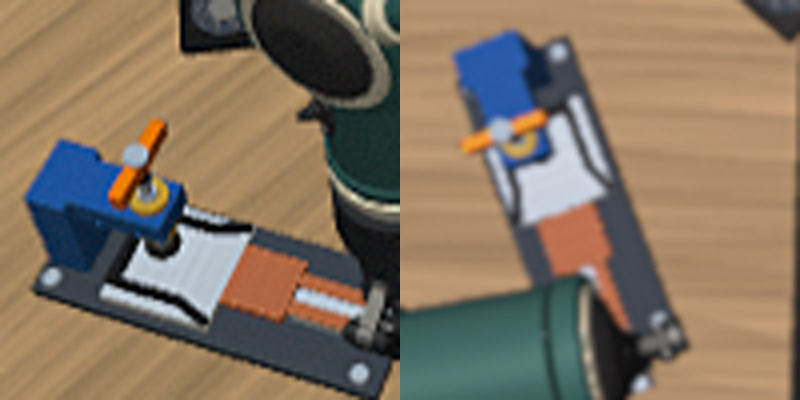

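arm_command(
  steps=[0, 0, 0.03, 0, 0, 0, 0.2, 0, 0, 0, 0, 0, 0, 0.2],
)

```text
time: 14.98
tool_pos: [0.4852, 0.1228, 0.0106]
tcp_rot: [-2.619, 1.734, 0.0]
wrist_force: [0.0, -0.7, -1.9]
width: 0.405
```

arm_command(
  steps=[0, 0, 0.03, 0, 0, 0, 0.2, 0, 0, 0, 0, 0, 0, 0.2],
)

```text
time: 15.22
tool_pos: [0.4852, 0.1227, 0.0101]
tcp_rot: [2.619, -1.734, -0.0]
wrist_force: [-2.1, 0.4, 1.6]
width: 0.402
```

```bash
python3 -c "
from h import *
goto([.4855,.1226,.01],-67)"
```

```text
t 15.22 pos [0.4852 0.1227 0.0101] th -67.02 q1,6 [0.2  1.37] F [-2.1  0.4  1.6] T [-0.026  0.107  0.041] w 0.402
tool units shift [ 0.008 -0.007  0.003] turn [ 0.    -0.    -0.003] final-frame shift [ 0.008 -0.007  0.003]
```

arm_command(
  steps=[0, 0, -0.02, 0, 0, 0, 0.2, 0, -0.3, 0, 0, 0, 0, 0.2, 0, -0.3, 0, 0, 0, 0, 0.2, 0, -0.3, 0, 0, 0, 0, 0.2, 0, 0, 0, 0, 0, 0, 0.2],
)

```text
time: 15.85
tool_pos: [0.5116, 0.1338, 0.0105]
tcp_rot: [-2.618, 1.733, -0.002]
wrist_force: [1.2, 0.8, -0.1]
width: 0.402
```

```bash
python3 -c "
from h import *
goto([.550,.1503,.0105],-67)
c=snap('side','pics/side11.png');t=snap('top','pics/top11.png')
s=cv2.imread('pics/side11.png');t=cv2.imread('pics/top11.png')
cv2.imwrite('pics/z15.png',np.hstack([cv2.resize(s[190:290,140:240],(400,400),interpolation=cv2.INTER_CUBIC),cv2.resize(t[135:235,130:230],(400,400),interpolation=cv2.INTER_CUBIC)]))
"
```

```text
t 15.85 pos [0.5116 0.1338 0.0105] th -67.01 q1,6 [0.21 1.38] F [ 1.2  0.8 -0.1] T [ 0.122 -0.361  0.02 ] w 0.402
tool units shift [-5.000e-03 -1.392e+00  1.000e-03] turn [-0.017 -0.002 -0.002] final-frame shift [-5.000e-03 -1.392e+00 -1.000e-03]
```

View pics/z15.png

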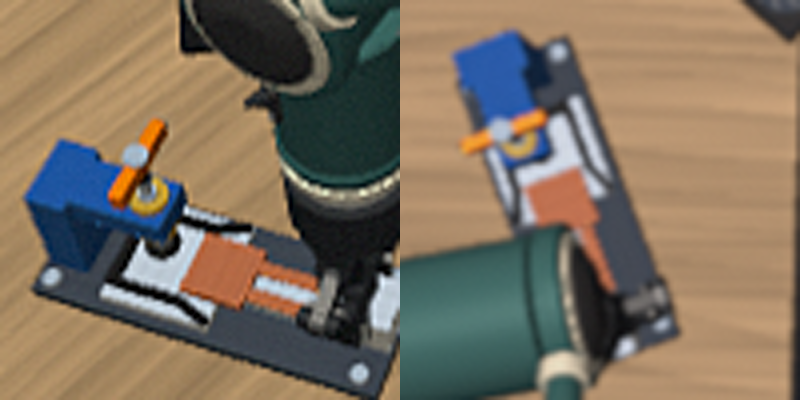

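arm_command(
  steps=[0, -0.3, -0.01, 0, 0, 0, 0.2, 0, -0.3, 0, 0, 0, 0, 0.2, 0, 0, 0, 0, 0, 0, 0.2],
)

```text
time: 16.32
tool_pos: [0.5274, 0.1407, 0.0106]
tcp_rot: [-2.619, 1.734, -0.001]
wrist_force: [-0.4, -0.3, -2.8]
width: 0.4
```

arm_command(
  steps=[0, -0.3, 0, 0, 0, 0, 0.2, 0, -0.3, 0, 0, 0, 0, 0.2, 0, 0, 0, 0, 0, 0, 0.2],
)

```text
time: 16.7
tool_pos: [0.5441, 0.1477, 0.0106]
tcp_rot: [-2.619, 1.734, -0.001]
wrist_force: [0.1, 0.7, -2.9]
width: 0.404
```

```bash
python3 -c "
from h import *
goto([.550,.1503,.0105],-67)"
```

```text
t 16.7 pos [0.5441 0.1477 0.0106] th -67.01 q1,6 [0.22 1.39] F [ 0.1  0.7 -2.9] T [-0.02   0.054  0.009] w 0.404
tool units shift [-0.003 -0.216  0.004] turn [-0.008 -0.001 -0.002] final-frame shift [-0.003 -0.216  0.004]
```

arm_command(
  steps=[0, -0.13, 0, 0, 0, 0, 0.2, 0, 0, 0, 0, 0, 0, 0.2],
)

```text
time: 16.95
tool_pos: [0.547, 0.149, 0.0106]
tcp_rot: [-2.619, 1.734, -0.0]
wrist_force: [0.4, 0.2, -1.9]
width: 0.402
```

arm_command(
  steps=[0, -0.05, 0, 0, 0, 0, 0.2, 0, 0, 0, 0, 0, 0, 0.2],
)

```text
time: 17.2
tool_pos: [0.5483, 0.1495, 0.0106]
tcp_rot: [-2.619, 1.734, -0.0]
wrist_force: [0.4, 0.2, -1.3]
width: 0.404
```

arm_command(
  steps=[0, -0.04, 0, 0, 0, 0, 0.2, 0, 0, 0, 0, 0, 0, 0.2],
)

```text
time: 17.45
tool_pos: [0.5493, 0.15, 0.0106]
tcp_rot: [-2.619, 1.734, -0.0]
wrist_force: [-0.5, -0.2, -1.1]
width: 0.407
```

```bash
python3 -c "
from h import *
goto([.550,.1503,.0105],-67)"
```

```text
t 17.45 pos [0.5493 0.15   0.0106] th -67.02 q1,6 [0.22 1.39] F [-0.5 -0.2 -1.1] T [-0.028  0.018 -0.005] w 0.407
tool units shift [-0.001 -0.024  0.004] turn [-0.001  0.    -0.003] final-frame shift [-0.001 -0.024  0.004]
```

arm_command(
  steps=[0, -0.04, 0, 0, 0, 0, 0.2, 0, 0, 0, 0, 0, 0, 0.2],
)

```text
time: 17.7
tool_pos: [0.5497, 0.1501, 0.0105]
tcp_rot: [2.618, -1.734, -0.001]
wrist_force: [-2.3, -2.4, -0.3]
width: 0.406
```

arm_command(
  steps=[0, -0.04, 0, 0, 0, 0, 0.2, 0, 0, 0, 0, 0, 0, 0.2],
)

```text
time: 17.95
tool_pos: [0.5496, 0.1501, 0.0105]
tcp_rot: [2.617, -1.732, -0.004]
wrist_force: [-5.8, -2.0, 3.8]
width: 0.406
```

```bash
python3 -c "
from h import *
goto([.550,.1503,.0105],-67)
c=snap('side','pics/side12.png');t=snap('top','pics/top12.png')
s=cv2.imread('pics/side12.png');t=cv2.imread('pics/top12.png')
cv2.imwrite('pics/z16.png',np.hstack([cv2.resize(s[190:290,140:240],(400,400),interpolation=cv2.INTER_CUBIC),cv2.resize(t[135:235,130:230],(400,400),interpolation=cv2.INTER_CUBIC)]))
"
```

```text
t 17.95 pos [0.5496 0.1501 0.0105] th -67.01 q1,6 [0.22 1.39] F [-5.8 -2.   3.8] T [-0.484  0.846 -0.019] w 0.406
tool units shift [-0.001 -0.013 -0.   ] turn [ 0.038  0.002 -0.001] final-frame shift [-0.001 -0.013 -0.   ]
```

View pics/z16.png

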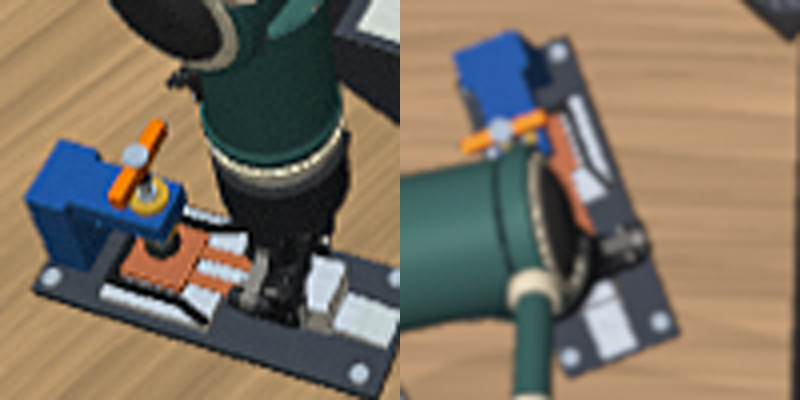

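arm_command(
  steps=[0, 0, 0.02, 0, 0, 0, 0.2, 0, 0, 0, 0, 0, 0, 0.2],
)

```text
time: 18.3
tool_pos: [0.5497, 0.1501, 0.0105]
tcp_rot: [2.617, -1.732, -0.004]
wrist_force: [-7.9, -3.8, 6.5]
width: 0.401
```

arm_command(
  steps=[0, 0, 0, 0, 0, 0, 0.45, 0, 0, 0, 0, 0, 0, 0.55, 0, 0, 0, 0, 0, 0, 0.6, 0, 0, 0, 0, 0, 0, 0.6],
)

```text
time: 18.8
tool_pos: [0.5518, 0.151, 0.0102]
tcp_rot: [-2.619, 1.734, -0.001]
wrist_force: [0.7, 0.3, -0.2]
width: 0.602
```

```bash
python3 -c "
from h import *
goto([.5496,.1501,.11],-67)"
```

```text
t 18.8 pos [0.5518 0.151  0.0102] th -67.02 q1,6 [0.22 1.39] F [ 0.7  0.3 -0.2] T [-0.035  0.04  -0.005] w 0.602
tool units shift [-1.000e-03  7.700e-02 -3.327e+00] turn [-0.005 -0.001 -0.003] final-frame shift [-1.000e-03  7.900e-02 -3.327e+00]
```

arm_command(
  steps=[0, 0.04, -0.3, 0, 0, 0, 0.6, 0, 0, -0.6, 0, 0, 0, 0.7, 0, 0, -0.8, 0, 0, 0, 0.7, 0, 0, -0.8, 0, 0, 0, 0.7, 0, 0, -0.8, 0, 0, 0, 0.7, 0, 0, -0.8, 0, 0, 0, 0.7, 0, 0, -0.6, 0, 0, 0, 0.7, 0, 0, -0.3, 0, 0, 0, 0.7],
)

```text
time: 19.8
tool_pos: [0.5512, 0.1506, 0.1622]
tcp_rot: [-2.618, 1.733, -0.003]
wrist_force: [-0.4, -0.2, -0.1]
width: 0.703
```

```bash
python3 -c "
from h import *
goto([.642,.1893,.18],23)
c=snap('side','pics/side13.png');t=snap('top','pics/top13.png')
s=cv2.imread('pics/side13.png');t=cv2.imread('pics/top13.png')
cv2.imwrite('pics/z17.png',np.hstack([cv2.resize(s[190:290,140:240],(400,400),interpolation=cv2.INTER_CUBIC),cv2.resize(t[135:235,130:230],(400,400),interpolation=cv2.INTER_CUBIC)]))
"
```

```text
t 19.8 pos [0.5512 0.1506 0.1622] th -67.02 q1,6 [0.22 1.39] F [-0.4 -0.2 -0.1] T [ 0.026 -0.041  0.009] w 0.703
tool units shift [-0.006 -3.292 -0.583] turn [ -0.017  -0.024 -15.003] final-frame shift [ 3.291 -0.005 -0.592]
```

View pics/z17.png

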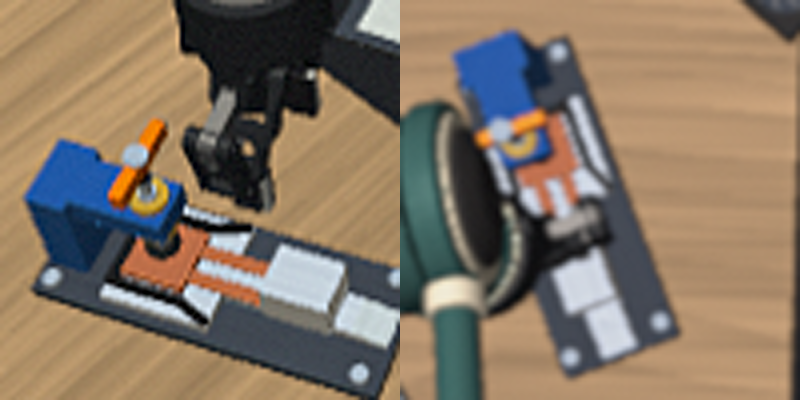

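arm_command(
  steps=[0, -0.3, -0.4, 0, 0, -1, 0.7, 0, 0, -0.2, 0, 0, -1, 0.7, 0, 0, 0, 0, 0, -1, 0.7, 0, 0, 0, 0, 0, -1, 0.7, 0, 0, 0, 0, 0, -1, 0.7, 0, 0, 0, 0, 0, -1, 0.7, 0, 0, 0, 0, 0, -1, 0.7, 0, 0, 0, 0, 0, -1, 0.7, 0, 0, 0, 0, 0, -1, 0.7, 0, 0, 0, 0, 0, -1, 0.7],
)

```text
time: 21.15
tool_pos: [0.5577, 0.1537, 0.1765]
tcp_rot: [3.135, -0.187, -0.004]
wrist_force: [-0.5, 0.0, 0.1]
width: 0.701
```

arm_command(
  steps=[0, 0, 0, 0, 0, -1, 0.7, 0, 0, 0, 0, 0, -1, 0.7, 0, 0, 0, 0, 0, -1, 0.7, 0, 0, 0, 0, 0, -1, 0.7, 0, 0, 0, 0, 0, -1, 0.7, 0.7, 0, 0, 0, 0, 0, 0.6, 0.8, 0, 0, 0, 0, 0, 0.6, 0.8, 0, 0, 0, 0, 0, 0.6, 0.7, 0, 0, 0, 0, 0, 0.6, 0, 0, 0, 0, 0, 0, 0.6],
)

```text
time: 22.4
tool_pos: [0.6416, 0.1893, 0.1763]
tcp_rot: [3.078, 0.626, -0.004]
wrist_force: [-0.7, -0.2, 0.4]
width: 0.599
```

```bash
python3 -c "
from h import *
goto([.642,.1893,.1055],23)
c=snap('side','pics/side14.png')
s=cv2.imread('pics/side14.png')
cv2.imwrite('pics/z18.png',cv2.resize(s[170:290,120:240],(600,600),interpolation=cv2.INTER_CUBIC))
"
```

```text
t 22.4 pos [0.6416 0.1893 0.1763] th 22.99 q1,6 [ 0.25 -0.15] F [-0.7 -0.2  0.4] T [-0.031 -0.015 -0.046] w 0.599
tool units shift [0.019 0.006 2.359] turn [-0.004  0.022 -0.001] final-frame shift [0.014 0.005 2.359]
```

View pics/z18.png

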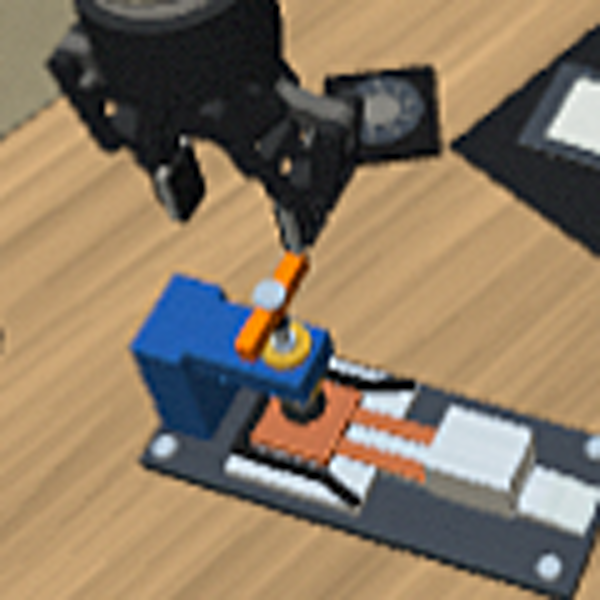

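arm_command(
  steps=[0.02, 0, 0.4, 0, 0, 0, 0.5, 0, 0, 0.5, 0, 0, 0, 0.5, 0, 0, 0.5, 0, 0, 0, 0.5, 0, 0, 0.4, 0, 0, 0, 0.5, 0, 0, 0.2, 0, 0, 0, 0.5, 0, 0, 0.2, 0, 0, 0, 0.5, 0, 0, 0.14, 0, 0, 0, 0.5, 0, 0, 0, 0, 0, 0, 0.5],
)

```text
time: 23.45
tool_pos: [0.642, 0.1893, 0.1077]
tcp_rot: [-3.079, -0.626, 0.0]
wrist_force: [-1.3, 0.2, -0.2]
width: 0.498
```

```bash
python3 -c "
from h import *
goto([.642,.1893,.1055],23)
c=snap('side','pics/side15.png')
s=cv2.imread('pics/side15.png')
cv2.imwrite('pics/z19.png',cv2.resize(s[170:270,120:220],(600,600),interpolation=cv2.INTER_CUBIC))
"
```

```text
t 23.45 pos [0.642  0.1893 0.1077] th 22.98 q1,6 [ 0.25 -0.15] F [-1.3  0.2 -0.2] T [-0.023 -0.015 -0.02 ] w 0.498
tool units shift [ 0.    -0.001  0.074] turn [-0.     0.002 -0.003] final-frame shift [ 0.    -0.001  0.074]
```

View pics/z19.png

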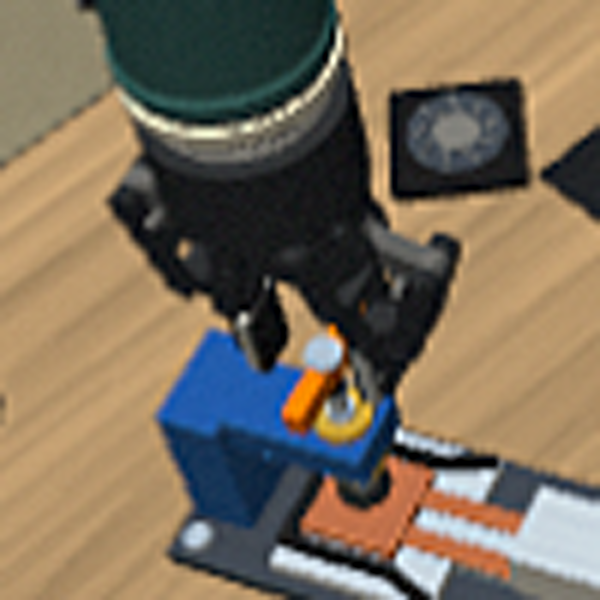

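arm_command(
  steps=[0, 0, 0.07, 0, 0, 0, 0.3, 0, 0, 0, 0, 0, 0, 0.1, 0, 0, 0, 0, 0, 0, 0.05, 0, 0, 0, 0, 0, 0, 0.05, 0, 0, 0, 0, 0, 0, 0.05, 0, 0, 0, 0, 0, 0, 0.05],
  squeeze=80,
)

```text
time: 24.25
tool_pos: [0.6422, 0.1893, 0.1061]
tcp_rot: [-3.079, -0.626, -0.0]
wrist_force: [-0.5, -0.9, 2.7]
width: 0.088
```

```bash
python3 -c "
from h import *
goto([.642,.1893,.1055],23)
c=snap('side','pics/side16.png')
s=cv2.imread('pics/side16.png')
cv2.imwrite('pics/z20.png',cv2.resize(s[170:270,120:220],(600,600),interpolation=cv2.INTER_CUBIC))
"
```

```text
t 24.25 pos [0.6422 0.1893 0.1061] th 22.98 q1,6 [ 0.25 -0.15] F [-0.5 -0.9  2.7] T [-0.049  0.228 -0.086] w 0.088
tool units shift [-0.005 -0.001  0.021] turn [ 0.    -0.003 -0.003] final-frame shift [-0.005 -0.001  0.021]
```

View pics/z20.png

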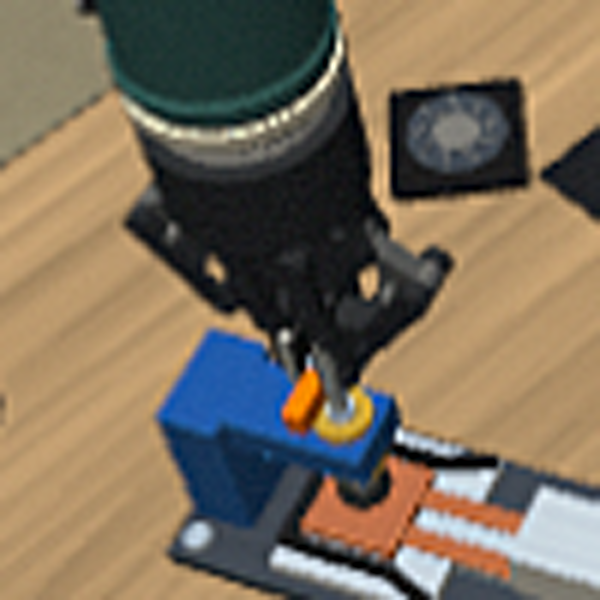

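arm_command(
  steps=[0, 0, 0, 0, 0, 0.5, 0.05, 0, 0, 0.006, 0, 0, 1, 0.05, 0, 0, 0.009, 0, 0, 1, 0.05, 0, 0, 0.009, 0, 0, 1, 0.05, 0, 0, 0.009, 0, 0, 1, 0.05, 0, 0, 0.009, 0, 0, 1, 0.05, 0, 0, 0.009, 0, 0, 1, 0.05, 0, 0, 0.009, 0, 0, 1, 0.05, 0, 0, 0.009, 0, 0, 1, 0.05, 0, 0, 0, 0, 0, 0, 0.05],
)

```text
time: 25.55
tool_pos: [0.6427, 0.1893, 0.1041]
tcp_rot: [-3.048, 0.758, -0.002]
wrist_force: [0.4, 0.1, 2.5]
width: 0.091
```

```bash
cat >> h.py <<'E'
def tq(n=8):
    L=[];Fs=[]
    for i in range(n):
        s=bot.read_state(); L.append(s['torque']);Fs.append(s['wrist_force'])
        if i<n-1: bot.read_camera('top')
    print('Tz',np.round([l[2] for l in L],3),'mean',np.mean(L,0).round(3),'F',np.mean(Fs,0).round(2))
E
python3 -c "
from h import *
goto([.642,.1893,.1055],23); tq()
c=snap('side','pics/side17.png')
s=cv2.imread('pics/side17.png')
cv2.imwrite('pics/z21.png',cv2.resize(s[170:270,120:220],(600,600),interpolation=cv2.INTER_CUBIC))
"
```

```text
t 25.55 pos [0.6427 0.1893 0.1041] th -27.92 q1,6 [0.25 0.74] F [0.4 0.1 2.5] T [-0.1   -0.141  0.24 ] w 0.091
tool units shift [-0.021  0.012 -0.047] turn [-0.    -0.015 -8.486] final-frame shift [-0.023 -0.009 -0.047]
Tz [0.24  0.29  0.247 0.324 0.321 0.297 0.271 0.268] mean [-0.072 -0.2    0.282] F [ 1.12 -0.42  2.67]
```

View pics/z21.png

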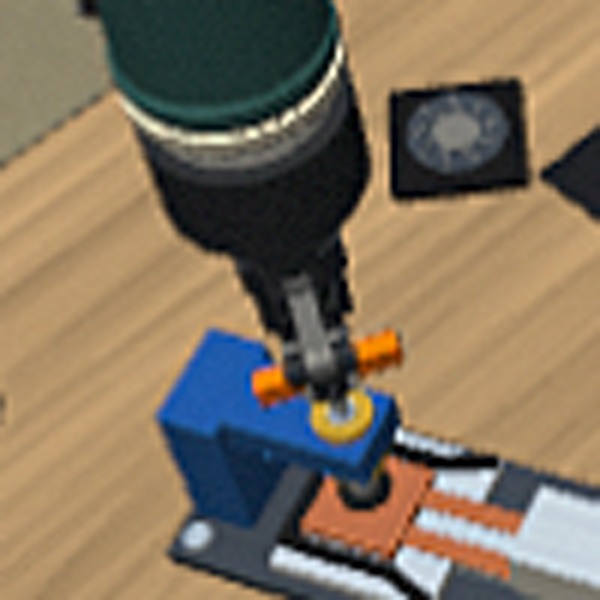

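arm_command(
  steps=[0, 0, 0.009, 0, 0, 1, 0.05, 0, 0, 0.009, 0, 0, 1, 0.05, 0, 0, 0.009, 0, 0, 1, 0.05, 0, 0, 0.009, 0, 0, 1, 0.05, 0, 0, 0.009, 0, 0, 1, 0.05, 0, 0, 0.009, 0, 0, 1, 0.05, 0, 0, 0.009, 0, 0, 1, 0.05, 0, 0, 0, 0, 0, 0, 0.05],
)

```text
time: 26.95
tool_pos: [0.6429, 0.189, 0.1023]
tcp_rot: [-2.574, 1.8, -0.003]
wrist_force: [2.5, -2.2, 4.0]
width: 0.092
```

```bash
python3 -c "
from h import *
goto([.642,.1893,.1055],23); tq()"
```

```text
t 26.95 pos [0.6429 0.189  0.1023] th -69.94 q1,6 [0.25 1.47] F [ 2.5 -2.2  4. ] T [-0.351 -0.541  0.301] w 0.092
tool units shift [-0.021  0.025 -0.107] turn [-5.000e-03 -1.900e-02 -1.549e+01] final-frame shift [-0.024 -0.022 -0.107]
Tz [0.301 0.297 0.284 0.277 0.255 0.283 0.269 0.234] mean [-0.479 -0.663  0.275] F [ 3.67 -2.59  3.84]
```

arm_command(
  steps=[0, 0, 0.009, 0, 0, 1, 0.05, 0, 0, 0.009, 0, 0, 1, 0.05, 0, 0, 0.009, 0, 0, 1, 0.05, 0, 0, 0.009, 0, 0, 1, 0.05, 0, 0, 0, 0, 0, 0, 0.05],
)

```text
time: 27.92
tool_pos: [0.6429, 0.1888, 0.1012]
tcp_rot: [-2.142, 2.297, -0.003]
wrist_force: [4.2, -3.5, 3.4]
width: 0.089
```

```bash
python3 -c "
from h import *
goto([.642,.1893,.1055],23); tq()"
```

```text
t 27.93 pos [0.6429 0.1888 0.1012] th -94.02 q1,6 [0.25 1.89] F [ 4.2 -3.5  3.4] T [-0.679 -0.756  0.242] w 0.089
tool units shift [-0.016  0.03  -0.142] turn [-5.0000e-03 -2.0000e-02 -1.9503e+01] final-frame shift [-0.02  -0.028 -0.142]
Tz [0.242 0.277 0.287 0.247 0.252 0.259 0.276 0.258] mean [-0.65  -0.736  0.262] F [ 4.5  -3.57  4.23]
```

arm_command(
  steps=[0, 0, 0.009, 0, 0, 1, 0.05, 0, 0, 0.009, 0, 0, 1, 0.05, 0, 0, 0.009, 0, 0, 1, 0.05, 0, 0, 0.009, 0, 0, 1, 0.05, 0, 0, 0.009, 0, 0, 1, 0.05, 0, 0, 0, 0, 0, 0, 0.05],
)

```text
time: 29.02
tool_pos: [0.6428, 0.1884, 0.1]
tcp_rot: [-1.474, 2.773, -0.003]
wrist_force: [3.8, -5.2, 5.4]
width: 0.09
```

```bash
python3 -c "
from h import *
goto([.642,.1893,.1055],23); tq(); goto([.642,.1893,.13],57)"
```

```text
t 29.02 pos [0.6428 0.1884 0.1   ] th -124.02 q1,6 [0.25 2.41] F [ 3.8 -5.2  5.4] T [-0.841 -0.724  0.259] w 0.09
tool units shift [-0.01   0.039 -0.185] turn [-4.0000e-03 -2.4000e-02 -2.4503e+01] final-frame shift [-0.012 -0.038 -0.185]
Tz [0.259 0.366 0.351 0.265 0.302 0.301 0.284 0.325] mean [-0.807 -0.691  0.307] F [ 4.04 -4.8   4.87]
t 29.38 pos [0.6428 0.1884 0.1   ] th -123.97 q1,6 [0.25 2.41] F [ 4.8 -4.5  4.8] T [-0.838 -0.652  0.325] w 0.086
tool units shift [-0.01   0.037 -1.001] turn [-4.0000e-03  2.8000e-02  2.9838e+01] final-frame shift [ 0.011 -0.039 -1.001]
```

arm_command(
  steps=[0, 0, 0, 0, 0, 0, 0.3, 0, 0, 0, 0, 0, 0, 0.5, 0, 0, -0.2, 0, 0, 0, 0.6, 0, 0, -0.6, 0, 0, 0, 0.6, 0, 0, -0.6, 0, 0, -1, 0.6, 0, 0, -0.2, 0, 0, -1, 0.6, 0, 0, 0, 0, 0, -1, 0.6, 0, 0, 0, 0, 0, -1, 0.6, 0, 0, 0, 0, 0, -1, 0.6, 0, 0, 0, 0, 0, -1, 0.6],
)

```text
time: 30.62
tool_pos: [0.6426, 0.1897, 0.1492]
tcp_rot: [-2.262, 2.178, -0.001]
wrist_force: [0.3, 0.1, 0.5]
width: 0.6
```

arm_command(
  steps=[0, 0, 0, 0, 0, -1, 0.6, 0, 0, 0, 0, 0, -1, 0.6, 0, 0, 0, 0, 0, -1, 0.6, 0, 0, 0, 0, 0, -1, 0.6, 0, 0, 0, 0, 0, -1, 0.6, 0, 0, 0, 0, 0, -1, 0.6, 0, 0, 0, 0, 0, -1, 0.6, 0, 0, 0, 0, 0, -1, 0.6, 0, 0, 0, 0, 0, -1, 0.6, 0, 0, 0, 0, 0, -1, 0.6],
)

```text
time: 31.88
tool_pos: [0.6425, 0.1896, 0.1492]
tcp_rot: [-3.049, 0.755, -0.002]
wrist_force: [-0.7, 1.0, -0.1]
width: 0.603
```

arm_command(
  steps=[0, 0, 0, 0, 0, -1, 0.6, 0, 0, 0, 0, 0, -1, 0.6, 0, 0, 0, 0, 0, -1, 0.6, 0, 0, 0, 0, 0, -1, 0.6, 0, 0, 0, 0, 0, -1, 0.6, 0, 0, 0, 0, 0, -1, 0.6, 0, 0, 0, 0, 0, -1, 0.6, 0, 0, 0, 0, 0, -1, 0.6, 0, 0, 0, 0, 0, -1, 0.6, 0, 0, 0, 0, 0, -1, 0.6],
)

```text
time: 33.12
tool_pos: [0.6426, 0.1896, 0.1492]
tcp_rot: [-3.018, -0.871, -0.003]
wrist_force: [0.3, -0.8, 0.0]
width: 0.598
```

```bash
python3 -c "
from h import *
goto([.6423,.1887,.1],62)
c=snap('side','pics/side18.png');t=snap('top','pics/top18.png')
s=cv2.imread('pics/side18.png');t=cv2.imread('pics/top18.png')
cv2.imwrite('pics/z22.png',np.hstack([cv2.resize(s[190:290,140:240],(400,400),interpolation=cv2.INTER_CUBIC),cv2.resize(t[135:235,130:230],(400,400),interpolation=cv2.INTER_CUBIC)]))
"
```

```text
t 33.12 pos [0.6426 0.1896 0.1492] th 32.18 q1,6 [ 0.25 -0.31] F [ 0.3 -0.8  0. ] T [ 0.014 -0.053  0.022] w 0.598
tool units shift [-0.028  0.021  1.64 ] turn [ 0.007 -0.016 -4.97 ] final-frame shift [-0.032  0.006  1.64 ]
```

View pics/z22.png

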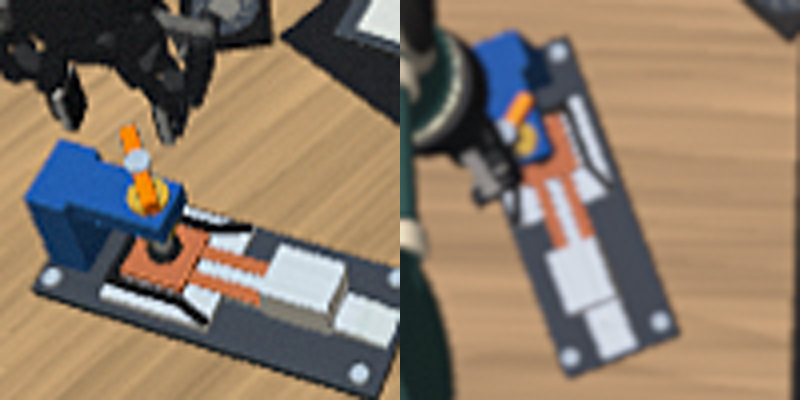

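arm_command(
  steps=[0, 0, 0, 0, 0, -1, 0.6, 0, 0, 0, 0, 0, -1, 0.6, 0, 0, 0, 0, 0, -1, 0.6, 0, 0, 0, 0, 0, -1, 0.6, 0, 0, 0, 0, 0, -0.97, 0.6, -0.03, 0.01, 0.4, 0, 0, 0, 0.5, 0, 0, 0.5, 0, 0, 0, 0.5, 0, 0, 0.4, 0, 0, 0, 0.5, 0, 0, 0.2, 0, 0, 0, 0.5, 0, 0, 0.14, 0, 0, 0, 0.5],
)

```text
time: 34.48
tool_pos: [0.6417, 0.1883, 0.0974]
tcp_rot: [-2.696, -1.613, 0.001]
wrist_force: [0.1, -0.5, -0.2]
width: 0.501
```

arm_command(
  steps=[0, 0, 0, 0, 0, 0, 0.3, 0, 0, 0, 0, 0, 0, 0.1, 0, 0, 0, 0, 0, 0, 0.05, 0, 0, 0, 0, 0, 0, 0.05, 0, 0, 0, 0, 0, 0, 0.05, 0, 0, 0, 0, 0, 0, 0.05],
)

```text
time: 35.22
tool_pos: [0.6424, 0.1885, 0.0989]
tcp_rot: [2.695, 1.613, 0.002]
wrist_force: [-0.5, -0.5, 4.2]
width: 0.087
```

```bash
python3 -c "
from h import *
goto([.6423,.1887,.1],62);tq(4)
c=snap('side','pics/side19.png')
s=cv2.imread('pics/side19.png')
cv2.imwrite('pics/z23.png',cv2.resize(s[170:270,120:220],(600,600),interpolation=cv2.INTER_CUBIC))
"
```

```text
t 35.23 pos [0.6424 0.1885 0.0989] th 61.8 q1,6 [ 0.25 -0.83] F [-0.5 -0.5  4.2] T [0.003 0.1   0.058] w 0.087
tool units shift [ 0.005 -0.005 -0.036] turn [ 0.008 -0.008 -0.033] final-frame shift [ 0.005 -0.005 -0.036]
Tz [0.058 0.05  0.046 0.068] mean [-0.008  0.086  0.055] F [-0.66  0.01  4.46]
```

View pics/z23.png

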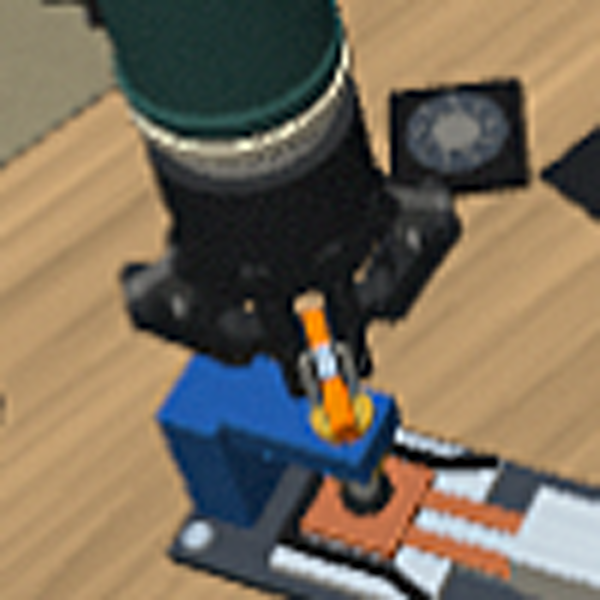

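arm_command(
  steps=[0, 0, 0, 0, 0, 1, 0.05, 0, 0, 0.005, 0, 0, 1, 0.05, 0, 0, 0.009, 0, 0, 1, 0.05, 0, 0, 0, 0, 0, 0, 0.05],
)

```text
time: 35.92
tool_pos: [0.6424, 0.1885, 0.0984]
tcp_rot: [2.914, 1.172, 0.002]
wrist_force: [-0.2, 0.2, 5.0]
width: 0.088
```

```bash
python3 -c "
from h import *
goto([.6423,.1887,.1],62);tq(8)"
```

```text
t 35.92 pos [0.6424 0.1885 0.0984] th 43.81 q1,6 [ 0.25 -0.52] F [-0.2  0.2  5. ] T [0.009 0.087 0.345] w 0.088
tool units shift [ 0.003 -0.006 -0.052] turn [ 0.008 -0.007 -3.032] final-frame shift [ 0.005 -0.005 -0.052]
Tz [0.345 0.332 0.317 0.327 0.287 0.251 0.377 0.342] mean [0.026 0.081 0.322] F [-0.02 -0.11  5.3 ]
```

arm_command(
  steps=[0, 0, 0.009, 0, 0, 1, 0.05, 0, 0, 0.009, 0, 0, 1, 0.05, 0, 0, 0, 0, 0, 0, 0.05],
)

```text
time: 36.65
tool_pos: [0.6424, 0.1885, 0.098]
tcp_rot: [3.021, 0.861, 0.002]
wrist_force: [-0.9, 0.0, 5.8]
width: 0.091
```

```bash
python3 -c "
from h import *
goto([.6423,.1887,.1],62);tq(8)"
```

```text
t 36.65 pos [0.6424 0.1885 0.098 ] th 31.81 q1,6 [ 0.25 -0.31] F [-0.9  0.   5.8] T [0.027 0.059 0.358] w 0.091
tool units shift [ 0.001 -0.007 -0.068] turn [ 0.008 -0.008 -5.032] final-frame shift [ 0.004 -0.005 -0.068]
Tz [0.358 0.332 0.331 0.319 0.395 0.335 0.368 0.334] mean [0.034 0.115 0.347] F [-0.47  0.58  5.31]
```

arm_command(
  steps=[0, 0, 0.009, 0, 0, 1, 0.05, 0, 0, 0.009, 0, 0, 1, 0.05, 0, 0, 0, 0, 0, 0, 0.05],
)

```text
time: 37.38
tool_pos: [0.6424, 0.1885, 0.0975]
tcp_rot: [3.095, 0.54, 0.002]
wrist_force: [-1.7, 1.2, 6.4]
width: 0.089
```

```bash
python3 -c "
from h import *
goto([.6423,.1887,.1],62);tq(10)"
```

```text
t 37.38 pos [0.6424 0.1885 0.0975] th 19.81 q1,6 [ 0.25 -0.1 ] F [-1.7  1.2  6.4] T [0.058 0.123 0.357] w 0.089
tool units shift [-0.002 -0.007 -0.083] turn [ 0.008 -0.01  -7.031] final-frame shift [ 0.003 -0.007 -0.083]
Tz [0.357 0.388 0.357 0.373 0.386 0.365 0.318 0.359 0.395 0.383] mean [0.028 0.115 0.368] F [-0.8   0.17  5.66]
```

arm_command(
  steps=[0, 0, 0.009, 0, 0, 1, 0.05, 0, 0, 0.009, 0, 0, 1, 0.05, 0, 0, 0, 0, 0, 0, 0.05],
)

```text
time: 38.2
tool_pos: [0.6424, 0.1885, 0.097]
tcp_rot: [3.134, 0.214, 0.002]
wrist_force: [-1.6, 0.2, 6.2]
width: 0.089
```

```bash
python3 -c "
from h import *
goto([.6423,.1887,.1],62);tq(14)"
```

```text
t 38.2 pos [0.6424 0.1885 0.097 ] th 7.82 q1,6 [0.25 0.11] F [-1.6  0.2  6.2] T [0.026 0.178 0.345] w 0.089
tool units shift [-0.003 -0.007 -0.099] turn [ 7.000e-03 -1.100e-02 -9.031e+00] final-frame shift [ 0.004 -0.006 -0.099]
Tz [0.345 0.429 0.471 0.394 0.389 0.396 0.359 0.378 0.407 0.337 0.398 0.331
 0.393 0.34 ] mean [0.003 0.148 0.383] F [-0.82  0.15  6.1 ]
```

arm_command(
  steps=[0, 0, 0.008, 0, 0, 0.8, 0.05, 0, 0, 0.008, 0, 0, 0.8, 0.05, 0, 0, 0, 0, 0, 0, 0.05],
)

```text
time: 39.22
tool_pos: [0.6425, 0.1885, 0.0966]
tcp_rot: [-3.141, 0.049, -0.002]
wrist_force: [-1.4, 1.1, 6.8]
width: 0.089
```

```bash
python3 -c "
from h import *
goto([.6423,.1887,.1],62);tq(30)"
```

```text
t 39.23 pos [0.6425 0.1885 0.0966] th -1.77 q1,6 [0.25 0.28] F [-1.4  1.1  6.8] T [0.048 0.166 0.365] w 0.089
tool units shift [-0.005 -0.006 -0.112] turn [ 6.0000e-03 -1.2000e-02 -1.0628e+01] final-frame shift [ 0.003 -0.007 -0.112]
Tz [0.365 0.396 0.381 0.397 0.449 0.382 0.419 0.395 0.434 0.43  0.431 0.426
 0.429 0.465 0.44  0.389 0.439 0.423 0.425 0.403 0.439 0.434 0.368 0.388
 0.415 0.41  0.481 0.427 0.39  0.418] mean [0.014 0.166 0.416] F [-0.82  0.24  6.37]
```

arm_command(
  steps=[0, 0, 0.004, 0, 0, 0.5, 0.05, 0, 0, 0, 0, 0, 0, 0.05, 0, 0, 0, 0, 0, 0, 0.05],
)

```text
time: 41.05
tool_pos: [0.6425, 0.1885, 0.0966]
tcp_rot: [-3.139, 0.13, -0.002]
wrist_force: [-1.4, -0.2, 7.0]
width: 0.087
```

```bash
python3 -c "
from h import *
tq(20)"
```

```text
Tz [0.446 0.394 0.403 0.412 0.456 0.42  0.404 0.393 0.356 0.443 0.448 0.52
 0.391 0.458 0.423 0.412 0.406 0.43  0.448 0.459] mean [0.019 0.168 0.426] F [-0.92  0.08  6.51]
```

arm_command(
  steps=[0, 0, 0, 0, 0, 0, 0.2, 0, 0, 0, 0, 0, 0, 0.4, 0, 0, 0, 0, 0, 0, 0.5, 0, 0, -0.1, 0, 0, 0, 0.5, 0, 0, -0.5, 0, 0, 0, 0.5, 0, 0, -0.8, 0, 0, 0, 0.5, 0, 0, -0.8, 0, 0, 0, 0.5, 0, 0, -0.8, 0, 0, 0, 0.5, 0, 0, -0.4, 0, 0, 0, 0.5, 0, 0, 0, 0, 0, 0, 0.5],
)

```text
time: 43.25
tool_pos: [0.6428, 0.1886, 0.1995]
tcp_rot: [-3.138, 0.132, -0.005]
wrist_force: [0.3, -0.2, 0.4]
width: 0.496
```

```bash
python3 -c "
from h import *
goto([.52,.0,.2],0)
c=snap('side','pics/side20.png');t=snap('top','pics/top20.png')
s=cv2.imread('pics/side20.png');t=cv2.imread('pics/top20.png')
cv2.imwrite('pics/z24.png',np.hstack([cv2.resize(s[190:290,140:240],(400,400),interpolation=cv2.INTER_CUBIC),cv2.resize(t[135:235,130:230],(400,400),interpolation=cv2.INTER_CUBIC)]))
"
```

```text
t 43.25 pos [0.6428 0.1886 0.1995] th -4.8 q1,6 [0.25 0.33] F [ 0.3 -0.2  0.4] T [-0.018 -0.014  0.036] w 0.496
tool units shift [-3.554  6.607 -0.035] turn [-0.009 -0.029 -0.8  ] final-frame shift [-4.095  6.286 -0.018]
```

View pics/z24.png

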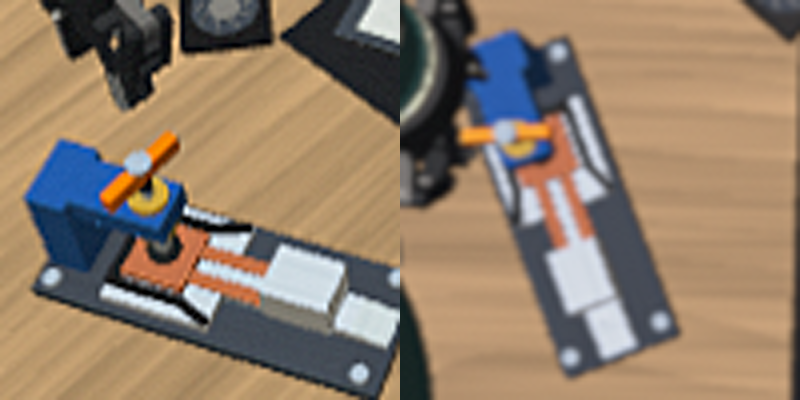

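```bash
python3 -c "
from h import *
print(bot.finish_job())"
```

```text
the job is handed in; nothing more can be done
None
```

I gripped the cooler by its fins and slid it along the clamp seat until the plate met the stop, with about 6–9 N of push. I then turned the T-handle clockwise in two strokes, let go and lifted clear, and handed the job in at about 43 s.

**Clamping force:** before release, the torque averaged 0.426 N m over 20 readings. That is about 50 N by the given 0.3 N m free torque, or about 61 N by the free torque I measured (0.27 N m). The torque rose about a third more slowly with handle angle than expected, but both estimates lie within the 30–90 N window.

**Final position:** the last pictures show the cooler flat on the seat, the plate at the stop and the gripper clear of the handle. I did not check the bystander objects one by one in the last picture, but no unexpected contact force showed at any point.

**What disagreed:**
- **Height reading:** the tool's height read about 20–25 mm lower than the cameras and contact showed. The first closing therefore passed just above the fins without touching them. I found the grip height from the pictures instead, and that grip held.
- **First handle stroke:** it ran slightly off the screw axis, with about 6 N of side force. I re-centred for the second stroke.

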